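Set the cleaning hood ready: window to the mark, extraction on

ROBOT

A 7-joint arm with a two-finger parallel gripper is mounted at the origin on the work surface; the furniture and walls round the work are solid. World frame = base frame: x ahead of the robot, y to its left, z up, the work surface at z = 0. Lengths are in m, angles in rad, forces in N, time in s.
With the tool pointing down it reaches from about 0.4 to 0.9 m from the base axis. Payload 5.5 kg.
Tool frame: the origin (TCP) lies midway between the tips of the shut fingers; the grasp point (between the pads) lies 19 mm behind it; z points along the fingers, y is the line along which they close (so a half turn about z gives the same grasp; the last joint's range is limited). The gripper opens to 92 mm and grips with 3 to 60 N. Pads are 19 mm wide; open, the fingers measure 130 mm over their backs; the gripper's body (75 mm by 190 mm) begins 47 mm behind the grasp point.
Start: joints at [1.388, 0.501, -0.427, 1.55, 0.221, 1.138, -0.21], TCP at [0.28, -0.586, 0.227] pointing down, gripper open.
Joint ranges: [-2.88, 2.88], [-0.31, 2.03], [-1.54, 1.56], [0.2, 2.42], [-1.41, 4.55], [0.19, 2.02], [-2.57, 2.57]. Speed limits (rad/s): [2.57, 2.57, 3.14, 3.14, 3.14, 3.14, 3.14].

INTERFACE

Orientations are given as a rotation vector (axis times angle).
In Python, from station import robot gives the robot as it stands.
- The arm moves only by the shell command python3 -m creep 'ROWS' [OPENING]. ROWS is JSON, a list of rows, each an object with "slide": the shift along the tool's x, y, z each as a share of 0.15 m, from -1 to 1, a list of three; "twist": the turn, a rotation vector about the tool's x, y, z each as a share of 45 degrees, from -1 to 1, a list of three. A call has exactly 5 rows; each row is the pose to reach, as a shift and turn from the pose commanded when the call began, along the tool's axes at that moment; what a row does not reach only later rows make up. A row lasts 1/12 s, in which the tool goes at most 41.7 mm and 7.16 degrees, less where a joint would pass 70% of its speed; a pose out of reach is approached as far as the arm can. A call with a number of a shift or a turn outside -1 to 1 is refused whole. A call with a gripper value outside its range is refused whole. OPENING is the closure, from -1 (fully open) to 1 (shut), set as the call begins (- or left out, the last holds). The fingers move at their own pace and stop on an object; the grip force is fixed at half the most. Time passes only in rows, so rows that repeat a pose let the fingers close, or fill a call up. It gives the time, the measured TCP pose, the force, the opening and the grip force at its end, in the units of the state.
- robot.get_obs(): the state, without advancing time (a new reading comes with each control period).
- robot.snapshot(name): name is "scene" or "top" or "wrist"; returns a dict with "color" (400x640x3 uint8, red, green, blue), "intrinsics" (3x3 intrinsics, pixels), "R" (3x3) and "t" (3): a world point X has camera coordinates R X + t; the wrist camera has in their place "hand_eye" (4x4, takes a point from camera to tool coordinates, whose origin is the TCP and whose axes are the flange's). Camera axes: x right, y down, z forward; pixel columns grow to the right and rows downward; lengths in m; the calibration is good to about 2 mm. A picture is of the moment at which its call begins: read the wrist's pose just before it. There is no depth.
- robot.hand_in(): hands the job in; it is judged then, once.
The state is a dict: "t": time; "q": joint angles; "joint_velocities": joint speeds; "tau": joint torques, N m; "eef_pos": TCP position; "tool_rot": TCP orientation; "force": force on the tool from outside, world axes, zero at the start; "torque": the same for the moment, N m; "grip_width": finger opening in m; "grasp_force": force on a finger pad.
Only numpy, scipy, OpenCV 4.12 (cv2) and the standard library are available. Lean on these libraries where they do the work, as an engineer would, in place of code of your own. Each camera call takes 0.05 s, during which the arm holds its last target. There are 200 camera calls.

TASK

Make the small cleaning hood ready for work: with the fingertips beneath the lip of its counterbalanced sliding window, push the window up until the lip is level with the marker clip on the hood's left side rail, and leave it there. Then press the start button on the switch box to turn on the extraction. Do not pinch the lip or pick anything up, and leave the clip and the tin, jar and tape roll where they are.

Things in the scene. Friction and masses are not known exactly. Their poses are not given: they have to be found in the camera images.
- hood: grey bench hood fixed on the table, 240 (y) x 190 (x) x 360 mm high. Origin: centre of its underside; x to its back, y to its left seen from the robot, z up. Its sloping front between two aluminium rails leans 30 deg back: up the slope is (sin 30, 0, cos 30) in this frame; the window plane starts at x -83, z 40 mm. Floor and 37 mm high sill reach to x -95 mm
- sash (a joint): travel of the clear window up the slope in m, 0 shut to 0.20 fully up. Counterbalanced: it stays where left and does not coast; about 3 to 6 N along the slope moves it. Its top passes behind a fixed grey panel, 248 to 338 mm up the slope from its foot, 9 mm proud of the window plane
- lip_mid (a point): middle of the window's level lip bar: 176 mm long (y), 14 mm thick along the slope, reaching 36 mm out of the window plane. The point is midway in length and thickness, 18 mm out of the plane. Axes: x square to the window, into the hood and down; y along the lip; z up the slope. At sash 0 it is at x -76, y 0, z 88 mm in the hood's frame
- lip_top: upper, aluminium part of the lip, fixed to the window; origin in the window plane, 18 mm behind lip_mid
- lip_under: black rubber strip that is the underside of the lip, fixed to the window: its lower face is 7 mm below lip_mid down the slope, 36 mm from the window plane to its outer edge, with free room beneath. Origin in the window plane, 18 mm behind lip_mid
- clip (a joint): height of the marker clip up the slope in m, in the same scale as joint sash: the lip is level with the clip when both values are equal. The clip is clamped tight; it is a mark only and does not stop the window
- mark (a point): middle of the marker clip's front: a bright steel block 30 mm wide and 14 mm high (as the lip is thick) with a small dark screw, on the hood's left (+y) rail, 109 mm left of the lip's middle; same axes as lip_mid. The lip is level with it when lip_mid has z = 0 in this frame
- switch_box: grey steel box fixed on the table, 90 x 70 x 40 mm high, origin at the centre of its underside; it stands left of the hood, in one of three places in a row with the tin and the jar; one round grey push button in a black housing is in the middle of its top
- start (a joint): travel of the start button in m, 0 out to 0.006 fully in; springs back; 5 N takes it fully in, it counts as pressed beyond 0.004
- start_top (a point): centre of the top face of the start button, 30 mm across; it is pressed straight down
- ink_tin: loose ink tin, 70 mm across, 70 mm high, origin at the centre of its underside; stands left of the hood
- glass_jar: loose clear glass jar, 68 mm across, 100 mm high, origin at the centre of its underside; stands left of the hood
- tape_roll: loose roll of brown tape lying flat, 90 mm across, 40 mm high, origin at the centre of its underside; lies in front of the hood, to the right

How it is judged:
By the outcome, as a careful person would: the job done as asked, in the order asked, and still so for the second after the job is handed in, with the robot touching nothing.
It also fails if it takes over 54 s, if anything falls off the work surface, if the arm or the gripper's body presses on something with over 40 N, if the wrist force passes 120 N, or if a joint passes its speed limit or range.

## Working session

There is one attempt and no reset: what is moved stays moved. The work goes in short steps, Python scripts to look and compute and a shell command to move; the robot and the scene stay as the last step left them, time stands still between calls to the robot, and variables do not carry over. Pictures are saved under pics/ and viewed, at most 10 in all, crops included, and the job is handed in when it is done.

```bash
mkdir -p pics; python3 - <<'E'
from station import robot
import cv2,numpy as np
o=robot.get_obs();print(o['t'],o['eef_pos'],o['tool_rot'],o['grip_width'])
for n in("scene","top"):
    s=robot.snapshot(n);cv2.imwrite(f"pics/{n}0.png",s["color"][:,:,::-1]);np.savez(f"{n}.npz",**s)
    print(n,s['intrinsics'].tolist(),s['R'].round(4).tolist(),s['t'].round(4).tolist())
E
```

```text
0.0 [ 0.27987925 -0.58586715  0.22567168] [-3.06197678e+00 -6.94065185e-01  6.24748735e-04] 0.09210906346848827
scene [[490.42903071748424, 0.0, 323.45494201106834], [0.0, 490.42903071748424, 204.68053539849942], [0.0, 0.0, 1.0]] [[-0.8461, -0.5329, 0.0147], [-0.3168, 0.4806, -0.8177], [0.4287, -0.6965, -0.5754]] [0.4394, 0.1364, 1.1165]
top [[464.3773682276731, 0.0, 321.6896266992751], [0.0, 464.3773682276731, 198.17928110442932], [0.0, 0.0, 1.0]] [[0.0478, -0.9989, -0.0017], [-0.9716, -0.0461, -0.2319], [0.2315, 0.0127, -0.9727]] [0.1206, 0.465, 1.2648]
```

View pics/scene0.png

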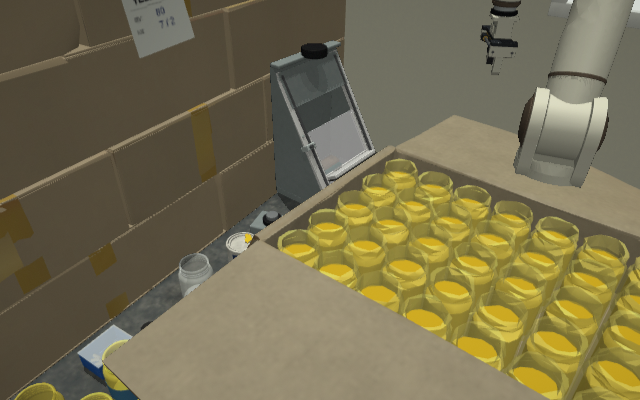

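View pics/top0.png

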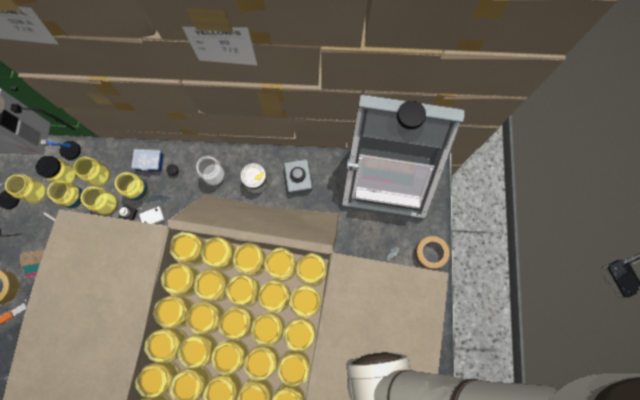

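The scene view shows the hood at (320,120) with the lip near (350,165) and the clip near (307,147). In the top view, the hood is at (400,160), the switch box (297,176), tin (253,178), jar (210,171), tape (433,252), with an open carton in front. I'll zoom in.

```bash
python3 - <<'E'
import cv2,numpy as np
a=cv2.imread("pics/top0.png")[85:225,270:470];b=cv2.imread("pics/scene0.png")[35:235,220:390]
a=cv2.resize(a,None,fx=4,fy=4,interpolation=2)[:,:800];b=cv2.resize(b,None,fx=3,fy=3,interpolation=2)
cv2.imwrite("pics/ca.png",a);cv2.imwrite("pics/cb.png",b)
E
```

```text
(no output)
```

View pics/ca.png

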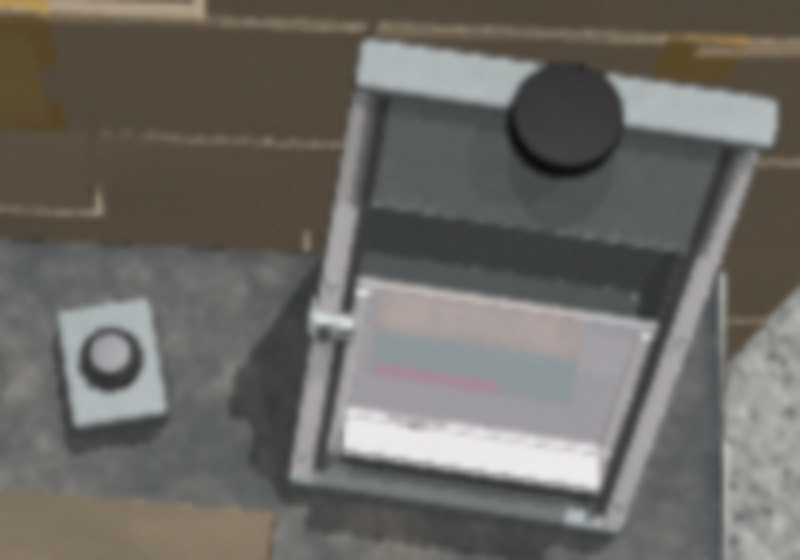

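View pics/cb.png

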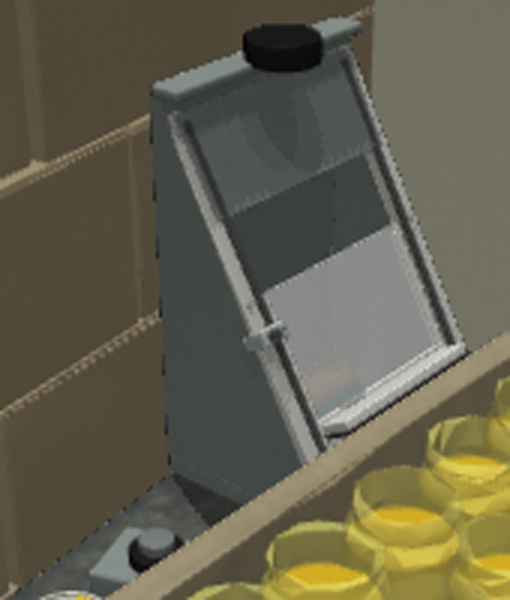

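```bash
cat > h.py <<'E'
import numpy as np,cv2
C={n:dict(np.load(f"{n}.npz")) for n in("scene","top")}
def ray(n,p):
    c=C[n];d=c['R'].T@np.linalg.inv(c['intrinsics'])@[p[0],p[1],1];return -c['R'].T@c['t'],d
def plane(n,p,q,nrm):
    o,d=ray(n,p);return o+d*(np.dot(nrm,np.subtract(q,o))/np.dot(nrm,d))
def z(n,p,h): return plane(n,p,[0,0,h],[0,0,1])
A=lambda u,v:(270+(u+.5)/4-.5,85+(v+.5)/4-.5)
B=lambda u,v:(220+(u+.5)/3-.5,35+(v+.5)/3-.5)
E
python3 - <<'E'
from h import *
np.set_printoptions(precision=4,suppress=True)
print("sill");[print(z("top",A(*p),.037)) for p in((293,475),(617,527))]
print("roof");R=[z("top",A(*p),.36) for p in((364,40),(777,100),(358,85),(775,147))];[print(r) for r in R]
print("roof scene");[print(z("scene",B(*p),.36)) for p in((152,85),(363,28),(330,18))]
print("box");[print(z("top",A(*p),.04)) for p in((58,310),(148,298),(167,412),(75,428))]
print("btn",z("top",A(110,355),.055))
print("carton edge/flap", [z("scene",p,.2) for p in((397,148),(265,242))])
for a,b in[((397,148),None)]:pass
def tri(pt,ps):
    o1,d1=ray("top",pt);o2,d2=ray("scene",ps);s=np.linalg.lstsq(np.c_[d1,-d2],o2-o1,rcond=None)[0];return o1+d1*s[0],o2+d2*s[1]
print("clip",tri(A(330,320),B(265,335)))
print("carton back-flap R corner",tri((338,214),(265,242)),"?", tri((447,268),(397,148)))
E
```

```text
sill
[0.4505 0.0813 0.037 ]
[ 0.4235 -0.1509  0.037 ]
roof
[0.6335 0.0613 0.36  ]
[ 0.6075 -0.1736  0.36  ]
[0.6055 0.0639 0.36  ]
[ 0.5789 -0.1718  0.36  ]
roof scene
[0.6322 0.0618 0.36  ]
[ 0.5711 -0.1555  0.36  ]
[ 0.6092 -0.1634  0.36  ]
box
[0.5655 0.2579 0.04  ]
[0.5778 0.1925 0.04  ]
[0.4921 0.1741 0.04  ]
[0.4771 0.2397 0.04  ]
btn [0.5286 0.2167 0.055 ]
carton edge/flap [array([ 0.3234, -0.0054,  0.2   ]), array([0.3692, 0.4354, 0.2   ])]
clip (array([0.5239, 0.0657, 0.1757]), array([0.5251, 0.0663, 0.1761]))
carton back-flap R corner (array([ 0.4466,  0.0907, -0.0996]), array([ 0.5854,  0.1803, -0.0735])) ? (array([ 0.2721, -0.1932,  0.1191]), array([ 0.3815, -0.1481,  0.1179]))
```

```bash
cat >> h.py <<'E'
np.set_printoptions(precision=4,suppress=True)
def tri(pt,ps):
    o1,d1=ray("top",pt);o2,d2=ray("scene",ps);s=np.linalg.lstsq(np.c_[d1,-d2],o2-o1,rcond=None)[0];return o1+d1*s[0],o2+d2*s[1]
psi=-.112;c,s_=np.cos(psi),np.sin(psi);O=np.array([.529,-.0455,0])
RH=np.array([[c,-s_,0],[s_,c,0],[0,0,1]])
up=RH@[.5,0,.866];out=RH@[-.866,0,.5];L0=O+RH@[-.076,0,.088]
E
python3 - <<'E'
from h import *
print("box corners",tri((335,250),(397,148)),tri((168,224),(265,242)))
# right flap far corners
print("flap",tri((447,270),(456,115)))
print("L0",L0,"up",up,"out",out)
# lip: outer plane pts, sash from scene/top
def sash(n,p,o):
    P=plane(n,p,L0+out*o,out)-L0; return P@up*1e3,P@(RH[:,1])*1e3
print("lip outer-upper edge ends top",sash("top",A(344,455),.018),sash("top",A(603,485),.018))
print("lip back edge top",sash("top",A(346,408),-.018),sash("top",A(610,440),-.018))
print("lip scene",sash("scene",B(328,430),.018),sash("scene",B(463,349),.018))
print("clip",sash("top",A(330,320),0),sash("scene",B(265,335),0))
E
```

```text
box corners (array([0.2874, 0.1031, 0.2619]), array([0.2803, 0.1007, 0.2611])) (array([0.3295, 0.4972, 0.2646]), array([0.3205, 0.4928, 0.2616]))
flap (array([ 0.2554, -0.1606,  0.2435]), array([ 0.2447, -0.1634,  0.2433]))
L0 [ 0.4535 -0.037   0.088 ] up [ 0.4969 -0.0559  0.866 ] out [-0.8606  0.0968  0.5   ]
lip outer-upper edge ends top (np.float64(7.079309566806916), np.float64(85.45502390458672)) (np.float64(17.094418957583027), np.float64(-90.02510882622539))
lip back edge top (np.float64(16.373969692650867), np.float64(88.50927768683724)) (np.float64(24.866882539171204), np.float64(-93.2782725888363))
lip scene (np.float64(17.25557422306745), np.float64(110.46587331898301)) (np.float64(10.933993335399816), np.float64(-82.5692226864082))
clip (np.float64(111.40049196128358), np.float64(110.0894068328158)) (np.float64(107.41046191182753), np.float64(117.61593927013686))
```

```bash
cat >> h.py <<'E'
from scipy.spatial.transform import Rotation as Ro
def fk(q,tool=.172):
    T=np.eye(4);P=[]
    for (al,a,d),t in zip([(0,0,.267),(-1,0,0),(1,0,.293),(1,.0525,0),(1,.0775,.3425),(1,0,0),(-1,.076,.097)],q):
        ca,sa=(1,0) if al==0 else (0,al);ct,st=np.cos(t),np.sin(t)
        T=T@np.array([[ct,-st,0,a],[st*ca,ct*ca,-sa,-sa*d],[st*sa,ct*sa,ca,ca*d],[0,0,0,1.]]);P.append(T[:3,3].copy())
    return T[:3,3]+T[:3,2]*tool,T[:3,:3],np.array(P)
def tool_R(yaw,e):   # tool z elevation -e, tool x level-forward-up
    zt=np.array([np.cos(e)*np.cos(yaw),np.cos(e)*np.sin(yaw),-np.sin(e)]);y=np.array([np.sin(yaw),-np.cos(yaw),0]);return np.c_[np.cross(y,zt),y,zt]
def go(pos,R):   # remaining move in tool axes, shares
    from station import robot
    o=robot.get_obs();R0=Ro.from_rotvec(o['tool_rot'])
    print('t',round(o['t'],2),'pos',o['eef_pos'],'F',o['force'],'grip',o['grip_width'])
    print('q',o['q']);print('slide',R0.inv().apply(np.subtract(pos,o['eef_pos']))/.15,'twist',(R0.inv()*Ro.from_matrix(R)).as_rotvec()/np.radians(45))
E
python3 - <<'E'
from h import *
from scipy.optimize import least_squares
q0=np.array([1.388,.501,-.427,1.55,.221,1.138,-.21])
p,R,_=fk(q0);print(p,Ro.from_matrix(R).as_rotvec())
lo=[-2.88,-.31,-1.54,.2,-1.41,.19,-2.57];hi=[2.88,2.03,1.56,2.42,4.55,2.02,2.57]
for tg in[(.44,-.036,.07),(.52,-.043,.17),(.40,-.03,.2)]:
  for e in(50,55,60,65):
    Rt=tool_R(-.112,np.radians(e));best=None
    for s in range(6):
      x0=np.array([0,.3,0,1.6,0,.6,0])+.3*np.random.default_rng(s).normal(size=7);x0=np.clip(x0,np.array(lo)+.01,np.array(hi)-.01)
      r=least_squares(lambda q:np.r_[(fk(q)[0]-tg)*10,(Ro.from_matrix(fk(q)[1]).inv()*Ro.from_matrix(Rt)).as_rotvec(),1e-3*q[2]],x0,bounds=(lo,hi))
      if best is None or r.cost<best.cost:best=r
    print(tg,e,round(best.cost,6),best.x.round(2),(fk(best.x)[0]-tg).round(3))
E
```

```text
[0.2918 0.5037 0.1405] [ 2.6498  1.6543 -0.0566]
(0.44, -0.036, 0.07) 50 1e-06 [ 1.54  0.34 -1.44  0.58  2.46  0.19 -2.08] [ 0. -0. -0.]
(0.44, -0.036, 0.07) 55 0.0051 [-1.47 -0.31  1.56  0.53  2.    0.23 -1.67] [-0.005 -0.001  0.006]
(0.44, -0.036, 0.07) 60 0.003499 [ 1.3  -0.24 -1.54  0.52 -1.41  0.19  1.18] [-0.003  0.001  0.005]
(0.44, -0.036, 0.07) 65 0.001094 [ 1.32 -0.21 -1.54  0.51 -1.03  0.19  0.84] [-0.002  0.     0.003]
(0.52, -0.043, 0.17) 50 4e-06 [ 1.25 -0.31 -1.44  0.7  -1.41  0.19  1.15] [0. 0. 0.]
(0.52, -0.043, 0.17) 55 1e-06 [ 1.15 -0.23 -1.32  0.68 -0.91  0.19  0.74] [-0.  0.  0.]
(0.52, -0.043, 0.17) 60 0.0 [-0.08 -0.07 -0.    0.68 -0.06  0.23  0.08] [-0.  0. -0.]
(0.52, -0.043, 0.17) 65 0.0 [-0.08 -0.05  0.    0.76 -0.04  0.37  0.06] [-0.  0. -0.]
(0.4, -0.03, 0.2) 50 0.137491 [-0.01 -0.31 -0.01  0.66 -0.16  0.74  0.23] [ 0.024 -0.    -0.01 ]
(0.4, -0.03, 0.2) 55 0.100777 [-0.04 -0.31 -0.01  0.68 -0.09  0.78  0.14] [ 0.02  -0.001 -0.007]
(0.4, -0.03, 0.2) 60 0.069284 [-0.05 -0.31 -0.    0.69 -0.06  0.81  0.1 ] [ 0.016 -0.001 -0.006]
(0.4, -0.03, 0.2) 65 0.043449 [-0.06 -0.31 -0.    0.71 -0.04  0.84  0.08] [ 0.013 -0.001 -0.004]
```

```bash
python3 - <<'E'
from h import *
go([.35,-.40,.26],tool_R(.15,np.radians(80)))
E
```

```text
t 0.1 pos [ 0.28   -0.5859  0.2258] F [ 0.1156 -0.752  -0.1257] grip 0.09182349364824584
q [ 1.3882  0.5018 -0.4268  1.5513  0.2208  1.1383 -0.2103]
slide [ 0.9558 -0.9175 -0.2264] twist [-0.035   0.2208  0.3755]
```

```bash
python3 -m creep '[{"slide":[0.19,-0.18,-0.05],"twist":[0,0.04,0.07]},{"slide":[0.38,-0.37,-0.1],"twist":[0,0.09,0.15]},{"slide":[0.57,-0.55,-0.15],"twist":[-0.02,0.13,0.22]},{"slide":[0.76,-0.73,-0.2],"twist":[-0.03,0.18,0.3]},{"slide":[0.95,-0.92,-0.23],"twist":[-0.04,0.22,0.375]}]' 1; python3 - <<'E'
from h import *
go([.40,-.20,.24],tool_R(.15,np.radians(70)))
E
```

```text
t: 0.52
eef_pos: [0.3497, -0.3992, 0.2614]
tool_rot: [-3.113, -0.229, -0.277]
force: [-0.1, 0.2, 0.7]
grip_width: 0.0634
grasp_force: 0.0
t 0.52 pos [ 0.3497 -0.3992  0.2614] F [-0.0667  0.2315  0.682 ] grip 0.06341955930703846
q [ 1.3617  0.1983 -0.5168  1.8907 -0.0586  0.9789 -0.5358]
slide [ 0.4927 -1.2655  0.2262] twist [ 0.0079  0.2193 -0.003 ]
```

```bash
python3 -m creep '[{"slide":[0.08,-0.2,0.03],"twist":[0,0.04,0]},{"slide":[0.16,-0.4,0.07],"twist":[0,0.08,0]},{"slide":[0.24,-0.6,0.1],"twist":[0,0.13,0]},{"slide":[0.32,-0.8,0.14],"twist":[0,0.17,0]},{"slide":[0.4,-1,0.18],"twist":[0,0.21,0]}]'; python3 - <<'E'
from h import *
go([.39,-.10,.21],tool_R(.1,np.radians(60)))
E
```

```text
t: 0.93
eef_pos: [0.3898, -0.2412, 0.2438]
tool_rot: [-3.068, -0.231, -0.529]
force: [0.4, 0.8, -0.3]
grip_width: 0.0299
grasp_force: 0.0
t 0.93 pos [ 0.3898 -0.2412  0.2438] F [ 0.4215  0.8339 -0.337 ] grip 0.02985715927416897
q [ 1.3362 -0.0194 -0.6306  2.1857 -0.3798  0.775  -0.4691]
slide [ 0.0597 -0.9321  0.2547] twist [-0.0198  0.2326  0.0605]
```

```bash
python3 -m creep '[{"slide":[0.01,-0.19,0.05],"twist":[0,0.05,0]},{"slide":[0.02,-0.37,0.1],"twist":[0,0.09,0.01]},{"slide":[0.04,-0.56,0.15],"twist":[0,0.14,0.03]},{"slide":[0.05,-0.75,0.2],"twist":[0,0.19,0.05]},{"slide":[0.06,-0.93,0.25],"twist":[-0.02,0.23,0.06]}]'; python3 - <<'E'
from h import *
go([.40,-.04,.12],tool_R(.1,np.radians(60)))
from station import robot
s=robot.snapshot("scene");cv2.imwrite("pics/s1.png",s["color"][0:300,180:600,::-1])
E
```

```text
t: 1.35
eef_pos: [0.4021, -0.1182, 0.225]
tool_rot: [-3.003, -0.173, -0.76]
force: [-1.2, 0.9, 2.8]
grip_width: 0.0011
grasp_force: 0.0
t 1.35 pos [ 0.4021 -0.1182  0.225 ] F [-1.2259  0.8689  2.8054] grip 0.0010737866915823634
q [ 1.5752 -0.2782 -0.9517  2.4202 -0.9282  0.712  -0.1807]
slide [-0.2944 -0.5115  0.643 ] twist [-0.0231  0.0351  0.0133]
```

View pics/s1.png

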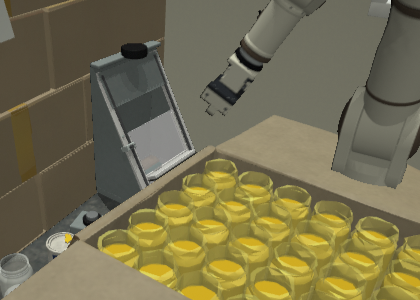

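The scene shows the hand right of the hood, clear of the carton. Joint 4 is at its limit, so I'll hold the tool steeper while approaching and tilt it as it goes under the lip.

```bash
cat >> h.py <<'E'
E0=L0+out*.018-up*.007+up*.007-RH[:,1]*.008
G1=E0-out*.012-up*.03
G0=G1+np.array([-.045,0,.02])
E
python3 - <<'E'
from h import *
print(E0,G1,G0)
go([.40,-.06,.16],tool_R(.3,np.radians(82)))
go(G0,tool_R(.3,np.radians(84)))
E
```

```text
[ 0.4371 -0.0432  0.097 ] [ 0.4325 -0.0427  0.065 ] [ 0.3875 -0.0427  0.085 ]
t 1.4 pos [ 0.4036 -0.1124  0.2231] F [ 1.6301  9.7479 -1.2343] grip 0.00016024460139893952
q [ 1.5961 -0.2875 -0.9835  2.4211 -0.94    0.7163 -0.1776]
slide [-0.1831 -0.3449  0.3833] twist [ 0.0562 -0.449  -0.2174]
t 1.4 pos [ 0.4036 -0.1124  0.2231] F [ 1.6301  9.7479 -1.2343] grip 0.00016024460139893952
q [ 1.5961 -0.2875 -0.9835  2.4211 -0.94    0.7163 -0.1776]
slide [-0.4801 -0.4642  0.7928] twist [ 0.0525 -0.4933 -0.2186]
```

```bash
python3 -m creep '[{"slide":[-0.04,-0.06,0.04],"twist":[0.01,-0.12,-0.05]},{"slide":[-0.08,-0.13,0.12],"twist":[0.03,-0.25,-0.1]},{"slide":[-0.12,-0.2,0.2],"twist":[0.04,-0.36,-0.16]},{"slide":[-0.16,-0.28,0.3],"twist":[0.05,-0.45,-0.22]},{"slide":[-0.18,-0.34,0.38],"twist":[0.056,-0.45,-0.22]}]'; python3 - <<'E'
from h import *
go(G0,tool_R(.3,np.radians(84)))
E
```

```text
t: 1.82
eef_pos: [0.3863, -0.0702, 0.1817]
tool_rot: [-3.091, -0.439, -0.245]
force: [1.7, -0.1, 0.4]
grip_width: 0.0003
grasp_force: 0.0
t 1.82 pos [ 0.3863 -0.0702  0.1817] F [ 1.6561 -0.1412  0.3947] grip 0.0003391236468181278
q [ 1.9159 -0.3056 -1.5332  2.2887 -0.5551  0.8054 -0.546 ]
slide [-0.0419 -0.181   0.6437] twist [ 0.0178 -0.0656 -0.0214]
```

```bash
python3 -m creep '[{"slide":[0,-0.03,0.13],"twist":[0,-0.03,0]},{"slide":[-0.01,-0.06,0.26],"twist":[0.01,-0.06,0]},{"slide":[-0.02,-0.1,0.39],"twist":[0.02,-0.06,-0.02]},{"slide":[-0.03,-0.14,0.52],"twist":[0.02,-0.06,-0.02]},{"slide":[-0.04,-0.18,0.64],"twist":[0.02,-0.06,-0.02]}]'; python3 - <<'E'
from h import *
go(G0,tool_R(.3,np.radians(84)))
go(G1,tool_R(.3,np.radians(72)))
from station import robot
o=robot.get_obs();print(Ro.from_rotvec(o['tool_rot']).as_matrix()[:,2])
s=robot.snapshot("top");cv2.imwrite("pics/t1.png",cv2.resize(s["color"][90:350,270:480,::-1],None,fx=2.3,fy=2.3))
E
```

```text
t: 2.23
eef_pos: [0.3429, -0.0358, 0.1429]
tool_rot: [-3.089, -0.474, -0.195]
force: [-0.2, 0.7, 0.3]
grip_width: 0.0004
grasp_force: 0.0
t 2.23 pos [ 0.3429 -0.0358  0.1429] F [-0.1651  0.6908  0.293 ] grip 0.0003797515865368484
q [ 1.8066 -0.3058 -1.5337  2.4033 -0.5727  0.7175 -0.5779]
slide [0.2201 0.1293 0.4176] twist [ 0.0109 -0.0257  0.0064]
t 2.23 pos [ 0.3429 -0.0358  0.1429] F [-0.1651  0.6908  0.293 ] grip 0.0003797515865368484
q [ 1.8066 -0.3058 -1.5337  2.4033 -0.5727  0.7175 -0.5779]
slide [0.4874 0.2179 0.5864] twist [0.0102 0.241  0.0075]
[ 0.1215  0.0287 -0.9922]
```

View pics/t1.png

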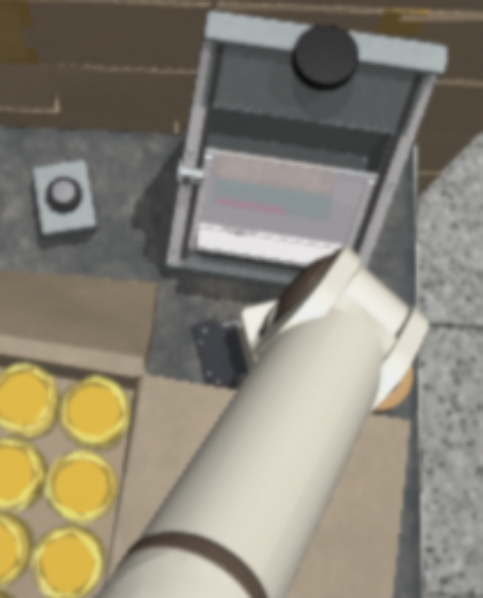

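The top view shows the gripper body in front of the hood, over (220,350) in the crop, with three joints near their limits. I'll fit a kinematic model from the logged poses to find a better arm configuration.

```bash
cat > fit.py <<'E'
from h import *
from scipy.optimize import least_squares
D=[([1.3882,.5018,-.4268,1.5513,.2208,1.1383,-.2103],[.28,-.5859,.2258],[-3.062,-.694,.0006]),
([1.3617,.1983,-.5168,1.8907,-.0586,.9789,-.5358],[.3497,-.3992,.2614],[-3.113,-.229,-.277]),
([1.3362,-.0194,-.6306,2.1857,-.3798,.775,-.4691],[.3898,-.2412,.2438],[-3.068,-.231,-.529]),
([1.5752,-.2782,-.9517,2.4202,-.9282,.712,-.1807],[.4021,-.1182,.225],[-3.003,-.173,-.76]),
([1.9159,-.3056,-1.5332,2.2887,-.5551,.8054,-.546],[.3863,-.0702,.1817],[-3.091,-.439,-.245]),
([1.8066,-.3058,-1.5337,2.4033,-.5727,.7175,-.5779],[.3429,-.0358,.1429],[-3.089,-.474,-.195])]
def fkp(x,q):
    # x: base yaw, tool yaw, d1,d3,a3,a4,d5,a6,d7, offsets q2..q6
    off=np.r_[x[0],x[9:14],x[1]];q=np.array(q)+off
    P=[(0,0,x[2]),(-1,0,0),(1,0,x[3]),(1,x[4],0),(1,x[5],x[6]),(1,0,0),(-1,x[7],x[8])]
    T=np.eye(4);J=[]
    for (al,a,d),t in zip(P,q):
        ca,sa=(1,0) if al==0 else (0,al);ct,st=np.cos(t),np.sin(t)
        T=T@np.array([[ct,-st,0,a],[st*ca,ct*ca,-sa,-sa*d],[st*sa,ct*sa,ca,ca*d],[0,0,0,1.]]);J.append(T[:3,3].copy())
    return T[:3,3],T[:3,:3],np.array(J)
def res(x,D=D):
    r=[]
    for q,p,v in D:
        a,R,_=fkp(x,q);r+=list((a-p)*5)+list((Ro.from_matrix(R).inv()*Ro.from_rotvec(v)).as_rotvec())
    return np.r_[r,1e-3*(x[2:9]-np.array([.267,.293,.0525,.0775,.3425,.076,.27])),1e-3*x[9:14]]
def fit():
    best=None
    for y in np.arange(-3,3.2,1):
        for t in np.arange(-3,3.2,1):
            r=least_squares(res,np.r_[y,t,.267,.293,.0525,.0775,.3425,.076,.27,np.zeros(5)])
            if best is None or r.cost<best.cost:best=r
    return best
if __name__=="__main__":
    b=fit();print(b.cost,b.x);print(abs(b.fun[:36]).max());np.save("fit.npy",b.x)
E
timeout 300 python3 fit.py
```

```text
0.3622311630161007 [-3.2554  3.1937 -1.3491  0.9034  0.6573 -0.1853  0.0249 -0.0464 -0.5569
  0.2541  2.5737 -2.9446 -2.5712  0.075 ]
0.2964701291648467
```

```bash
cat > fit2.py <<'E'
from fit import *
import itertools
Q=np.array([d[0] for d in D]);V=Ro.from_rotvec([d[2] for d in D])
rng=np.random.default_rng(0);out=[]
def rotres(o,sg):
    R=Ro.from_rotvec(np.c_[0*Q[:,0],0*Q[:,0],Q[:,0]+o[0]])
    for i in range(6):
        R=R*Ro.from_rotvec([sg[i]*np.pi/2,0,0])*Ro.from_rotvec(np.c_[0*Q[:,0],0*Q[:,0],Q[:,i+1]+o[i+1]])
    return (R.inv()*V).as_rotvec().ravel()
offs=np.array([0,np.pi/2,np.pi,-np.pi/2])
for sg in itertools.product([1,-1],repeat=6):
    if sg[0]!=-1: continue
    for k in range(12):
        o=rng.choice(offs,7)
        r=least_squares(lambda o:np.r_[rotres(o,sg),],o,max_nfev=60)
        out.append((r.cost,sg,r.x))
out.sort(key=lambda a:a[0])
for o in out[:8]:print(round(o[0],6),o[1],((o[2]+np.pi)%(2*np.pi)-np.pi).round(2))
E
timeout 560 python3 fit2.py
```

```text
0.110699 (-1, 1, 1, 1, 1, 1) [ 0.55 -0.16  3.14  2.83  3.09 -2.71 -1.61]
0.110699 (-1, 1, -1, 1, 1, -1) [ 0.55 -0.16 -0.01 -0.31  3.09  0.43  1.53]
0.110699 (-1, 1, 1, -1, -1, 1) [ 0.55 -0.16  3.14 -0.31  3.09  0.43 -1.61]
0.110699 (-1, -1, -1, 1, 1, 1) [ 0.55  2.98  3.14 -0.31  3.09 -2.71 -1.61]
0.110699 (-1, -1, -1, -1, 1, -1) [ 0.55  2.98  3.14  2.83 -0.05  0.43  1.53]
0.110699 (-1, -1, -1, 1, -1, 1) [ 0.55  2.98  3.14 -0.31 -0.05  0.43 -1.61]
0.110699 (-1, -1, 1, -1, -1, 1) [ 0.55  2.98 -0.01 -0.31  3.09  0.43 -1.61]
0.110699 (-1, -1, -1, -1, -1, -1) [ 0.55  2.98  3.14  2.83  3.09 -2.71  1.53]
```

```bash
cat > fit3.py <<'E'
from fit import *
import itertools
Q0=np.array([d[0] for d in D]);V=Ro.from_rotvec([d[2] for d in D])
rng=np.random.default_rng(0);out=[]
offs=np.array([0,np.pi/2,np.pi,-np.pi/2]);al=np.array([-1,1,1,1,1,-1])*np.pi/2
for S in itertools.product([1,-1],repeat=7):
    Q=Q0*S;Z=0*Q[:,0]
    def f(o):
        R=Ro.from_rotvec(np.c_[Z,Z,Q[:,0]+o[0]])
        for i in range(6): R=R*Ro.from_rotvec([al[i],0,0])*Ro.from_rotvec(np.c_[Z,Z,Q[:,i+1]+o[i+1]])
        return (R.inv()*V).as_rotvec().ravel()
    for k in range(6):
        r=least_squares(f,rng.choice(offs,7),max_nfev=50);out.append((r.cost,S,r.x))
out.sort(key=lambda a:a[0])
for o in out[:6]:print(round(o[0],6),o[1],((o[2]+np.pi)%(2*np.pi)-np.pi).round(2))
E
timeout 570 python3 fit3.py
```

```text
0.0 (-1, 1, 1, -1, -1, 1, -1) [ 0.    3.14  0.   -0.    0.    0.   -1.57]
0.0 (-1, -1, 1, 1, -1, 1, -1) [-3.14 -3.14  0.    0.   -3.14  0.   -1.57]
0.0 (-1, -1, -1, -1, -1, -1, -1) [-3.14  0.    3.14  3.14 -3.14 -0.    1.57]
0.0 (-1, -1, 1, -1, -1, -1, -1) [-3.14 -3.14 -3.14 -0.   -3.14 -0.    1.57]
0.0 (-1, 1, 1, 1, -1, -1, -1) [ 0.    3.14 -3.14  0.    0.   -0.    1.57]
0.0 (-1, -1, 1, 1, 1, 1, -1) [-3.14 -3.14  0.   -3.14  3.14 -3.14 -1.57]
```

```bash
cat > kin.py <<'E'
from fit import D
from h import *
from scipy.optimize import least_squares
S=np.array([-1,1,1,-1,-1,1,-1]);OFF=np.array([0,np.pi,0,0,0,0,-np.pi/2]);al=np.array([0,-1,1,1,1,1,-1])*np.pi/2
def cols(q):
    R=np.eye(3);c=[];th=S*np.array(q)+OFF
    for i in range(7):
        c.append(R[:,0]);R=R@Ro.from_rotvec([al[i],0,0]).as_matrix()@Ro.from_rotvec([0,0,th[i]]).as_matrix();c.append(R[:,2])
    return np.array(c).T,R
keep=[1,5,6,8,9,12,13]   # d1,d3,a4,a5,d5,a7,d7
A_=np.vstack([cols(d[0])[0][:,keep] for d in D]);b_=np.hstack([d[1] for d in D])
X=np.linalg.lstsq(A_,b_,rcond=None)[0]
def K(q):
    c,R=cols(q);return c[:,keep]@X,R
def pts(q):
    c,R=cols(q);c=c[:,keep]*X;return np.cumsum(c,1).T
lo=np.array([-2.88,-.31,-1.54,.2,-1.41,.19,-2.57]);hi=np.array([2.88,2.03,1.56,2.42,4.55,2.02,2.57])
def ik(p,R,x0,w=1e-2,ref=None):
    ref=x0 if ref is None else ref;m=.02
    x0=np.clip(x0,lo+m+1e-3,hi-m-1e-3)
    def f(q):
        a,Q=K(q);return np.r_[(a-p)*10,(Ro.from_matrix(Q).inv()*Ro.from_matrix(R)).as_rotvec(),w*(q-ref)]
    r=least_squares(f,x0,bounds=(lo+m,hi-m));return r.x,np.linalg.norm(K(r.x)[0]-p)*1e3,np.degrees(np.linalg.norm(f(r.x)[3:6]))
E
python3 - <<'E'
from kin import *
print("lengths",X,"err",abs(A_@X-b_).max())
mid=(lo+hi)/2
for e in(60,66,72,80):
  for y in(0.,.3,.6):
    for nm,g in(("G1",G1),("top",G1+up*.13)):
      best=[]
      for s in range(16):
        x0=np.random.default_rng(s).uniform(lo,hi);x,ep,er=ik(g,tool_R(y,np.radians(e)),x0,1e-3,mid)
        m=np.minimum(x-lo,hi-x).min();best.append((ep+er>1,-m,tuple(x.round(2)),pts(x)[2].round(2)))
      best.sort(key=lambda a:a[:2]);b=best[0];print(e,y,nm,"ok" if not b[0] else "no",b[1].round(2),b[2],"elbow",b[3])
E
```

```text
lengths [ 0.2837 -0.5385  0.0554  0.0146  0.3849  0.1029  0.4049] err 0.01428504060915009
60 0.0 G1 no -0.02 (np.float64(-1.75), np.float64(-0.29), np.float64(1.54), np.float64(2.4), np.float64(0.9), np.float64(0.72), np.float64(-2.49)) elbow [-0.03 -0.16  0.8 ]
60 0.0 top ok -0.02 (np.float64(-0.92), np.float64(0.27), np.float64(0.95), np.float64(2.38), np.float64(-1.28), np.float64(0.21), np.float64(-0.39)) elbow [0.03 0.12 0.81]
60 0.3 G1 no -0.02 (np.float64(1.43), np.float64(1.07), np.float64(-1.52), np.float64(2.4), np.float64(1.47), np.float64(0.81), np.float64(-2.26)) elbow [ 0.01 -0.47  0.54]
60 0.3 top ok -0.02 (np.float64(0.12), np.float64(0.15), np.float64(-0.04), np.float64(2.39), np.float64(-1.01), np.float64(0.21), np.float64(-0.24)) elbow [ 0.02 -0.01  0.82]
60 0.6 G1 no -0.02 (np.float64(0.24), np.float64(1.06), np.float64(-1.52), np.float64(2.4), np.float64(1.35), np.float64(2.0), np.float64(2.55)) elbow [ 0.44 -0.16  0.55]
60 0.6 top ok -0.12 (np.float64(0.32), np.float64(0.17), np.float64(-0.06), np.float64(2.3), np.float64(-0.91), np.float64(0.49), np.float64(0.0
[... 2449 characters left out ...]
   0.82]
80 0.3 G1 ok -0.02 (np.float64(0.9), np.float64(0.47), np.float64(-0.74), np.float64(2.4), np.float64(0.8), np.float64(0.31), np.float64(-1.79)) elbow [ 0.1  -0.19  0.78]
80 0.3 top ok -0.26 (np.float64(0.19), np.float64(0.2), np.float64(-0.05), np.float64(2.16), np.float64(-0.11), np.float64(0.63), np.float64(-1.05)) elbow [ 0.05 -0.01  0.82]
80 0.6 G1 ok -0.02 (np.float64(0.87), np.float64(0.46), np.float64(-0.7), np.float64(2.4), np.float64(0.58), np.float64(0.3), np.float64(-1.28)) elbow [ 0.1  -0.18  0.78]
80 0.6 top ok -0.29 (np.float64(0.27), np.float64(0.21), np.float64(-0.11), np.float64(2.13), np.float64(-0.15), np.float64(0.68), np.float64(-0.7)) elbow [ 0.06 -0.02  0.82]
```

```bash
cat > sim.py <<'E'
import kin
from kin import *
Af=np.vstack([cols(d[0])[0] for d in D])
prior=np.zeros(14);prior[keep]=X
W=3e-3
XF=np.linalg.lstsq(np.vstack([Af,W*np.eye(14)]),np.r_[b_,W*prior],rcond=None)[0]
def K(q):
    c,R=cols(q);return c@XF,R
kin.K=K
def jac(q):
    p,R=K(q);J=np.zeros((6,7))
    for i in range(7):
        d=np.array(q,float);d[i]+=1e-5;p2,R2=K(d);J[:3,i]=(p2-p)/1e-5;J[3:,i]=Ro.from_matrix(R2@R.T).as_rotvec()/1e-5
    return J
def track(q,way,n=20,lam=.02,null=0,ref=None):
    q=np.array(q,float);out=[]
    p0,R0=K(q)
    for p,R in way:
        for k in range(1,n+1):
            rv=Ro.from_matrix(R@R0.T).as_rotvec();pk=p0+(p-p0)*k/n;Rk=Ro.from_rotvec(rv*k/n).as_matrix()@R0
            for _ in range(3):
                a,Q=K(q);e=np.r_[pk-a,Ro.from_matrix(Rk@Q.T).as_rotvec()];J=jac(q)
                Jp=J.T@np.linalg.inv(J@J.T+lam**2*np.eye(6));dq=Jp@e
                if null: dq+=(np.eye(7)-np.linalg.pinv(J)@J)@(null*(ref-q))
                q=np.clip(q+dq,lo+.004,hi-.004)
        p0,R0=p,R
        a,Q=K(q);out.append((q.copy(),np.linalg.norm(a-p)*1e3,np.degrees(np.linalg.norm(Ro.from_matrix(R@Q.T).as_rotvec()))))
    return out
E
python3 - <<'E'
from sim import *
print("XF",XF,abs(Af@XF-b_).max())
q0=np.array(D[0][0]);way=[(np.array(d[1]),Ro.from_rotvec(d[2]).as_matrix()) for d in D[1:]]
for null,ref in((0,None),(.03,q0),(.03,(lo+hi)/2)):
    print(null)
    for (q,a,b),d in zip(track(q0,way,null=null,ref=ref),D[1:]):print(q.round(2),np.array(d[0]).round(2),round(a,1),round(b,1))
E
```

```text
XF [-0.0003  0.3457 -0.0006 -0.0146 -0.0007 -0.5049  0.0009  0.0116  0.0013
  0.4712 -0.0014 -0.0002  0.0008  0.362 ] 3.639643289973793e-05
0
[ 1.36  0.2  -0.52  1.89 -0.06  0.98 -0.53] [ 1.36  0.2  -0.52  1.89 -0.06  0.98 -0.54] 0.0 0.0
[ 1.33 -0.02 -0.62  2.19 -0.38  0.77 -0.47] [ 1.34 -0.02 -0.63  2.19 -0.38  0.78 -0.47] 0.0 0.0
[ 1.21 -0.21 -0.66  2.42 -0.79  0.62 -0.33] [ 1.58 -0.28 -0.95  2.42 -0.93  0.71 -0.18] 8.3 0.6
[ 1.25 -0.   -1.06  2.29 -0.09  0.71 -1.04] [ 1.92 -0.31 -1.53  2.29 -0.56  0.81 -0.55] 0.0 0.0
[ 1.21 -0.01 -1.11  2.41 -0.08  0.62 -1.11] [ 1.81 -0.31 -1.53  2.4  -0.57  0.72 -0.58] 0.0 0.0
0.03
[ 1.36  0.2  -0.51  1.89 -0.06  0.98 -0.53] [ 1.36  0.2  -0.52  1.89 -0.06  0.98 -0.54] 0.0 0.0
[ 1.3  -0.02 -0.59  2.19 -0.38  0.77 -0.47] [ 1.34 -0.02 -0.63  2.19 -0.38  0.78 -0.47] 0.0 0.0
[ 1.12 -0.2  -0.58  2.42 -0.76  0.61 -0.36] [ 1.58 -0.28 -0.95  2.42 -0.93  0.71 -0.18] 9.8 0.7
[ 1.07 -0.01 -0.88  2.3  -0.1   0.71 -1.04] [ 1.92 -0.31 -1.53  2.29 -0.56  0.81 -0.55] 0.0 0.0
[ 0.99 -0.01 -0.9   2.41 -0.08  0.62 -1.11] [ 1.81 -0.31 -1.53  2.4  -0.57  0.72 -0.58] 0.0 0.0
0.03
[ 0.87  0.17  0.03  1.91 -0.19  0.99 -0.42] [ 1.36  0.2  -0.52  1.89 -0.06  0.98 -0.54] 0.0 0.0
[ 0.45 -0.04  0.24  2.21 -0.35  0.77 -0.51] [ 1.34 -0.02 -0.63  2.19 -0.38  0.78 -0.47] 0.0 0.0
[ 0.11 -0.21  0.3   2.42 -0.41  0.5  -0.71] [ 1.58 -0.28 -0.95  2.42 -0.93  0.71 -0.18] 30.1 2.1
[ 0.05 -0.03  0.11  2.32 -0.08  0.7  -1.07] [ 1.92 -0.31 -1.53  2.29 -0.56  0.81 -0.55] 0.0 0.0
[ 0.04 -0.03  0.03  2.42 -0.06  0.62 -1.15] [ 1.81 -0.31 -1.53  2.4  -0.57  0.72 -0.58] 14.6 1.1
```

```bash
cat > srch.py <<'E'
from sim import *
q=np.array(D[-1][0]);r=np.random.default_rng(1);res=[]
r8=np.radians
def ev(via,e,y,n=8):
    R=tool_R(y,r8(e));pre=tool_R(y,r8(86));G=G1-up*.005
    # final: above-front, front low, in, up
    way=via+[(np.array([.40,-.07,.15]),pre),(np.array([.385,-.05,.085]),pre),(G,R),(G+up*.13,R)]
    o=track(q,way,n=n);m=[np.minimum(a-lo,hi-a).min() for a,_,_ in o];return min(m[1:]),max(b+c for _,b,c in o),o
for i in range(150):
    via=[(np.array([r.uniform(.4,.55),r.uniform(-.5,-.2),r.uniform(.22,.45)]),tool_R(r.uniform(-1.2,1.6),r8(r.uniform(70,90)))) for _ in range(r.integers(1,3))]
    e,y=[(76,.4),(80,.3),(78,.6)][r.integers(3)]
    m,er,o=ev(via,e,y,5);res.append((er>2,-m,e,y,[(v[0].round(2),K(o[j][0])[1][:,2].round(2)) for j,v in enumerate(via)],via))
res.sort(key=lambda a:a[:2])
for x in res[:4]:
    print(x[:5]);m,er,o=ev(x[5],x[2],x[3],15);print(m,er);[print(a.round(2),round(b,1),round(c,1)) for a,b,c in o]
import pickle;pickle.dump(res[:4],open("best.pkl","wb"))
E
time timeout 570 python3 srch.py
```

```text
(np.False_, np.float64(-0.10868205934113284), 78, 0.6, [(array([ 0.52, -0.34,  0.37]), array([ 0.05,  0.11, -0.99])), (array([ 0.5 , -0.24,  0.24]), array([ 0.32,  0.08, -0.94]))])
0.0040000000000000036 288.95174395277354
[ 2.88 -0.31 -1.54  1.54 -0.72  1.55  0.73] 205.1 21.9
[ 2.7  -0.31 -1.54  2.05 -0.91  1.03  0.02] 161.5 18.1
[ 2.22 -0.31 -1.54  2.26 -0.63  0.86 -0.15] 106.6 16.6
[ 2.33 -0.31 -1.54  2.4  -0.77  0.68 -0.06] 177.0 28.2
[ 2.48 -0.31 -1.54  2.42 -1.07  0.64  0.28] 256.1 32.8
[ 2.1  -0.31 -1.54  2.24 -0.77  0.89 -0.03] 88.5 7.8
(np.False_, np.float64(-0.10802064785233201), 78, 0.6, [(array([ 0.42, -0.39,  0.42]), array([ 0.25, -0.06, -0.97])), (array([ 0.53, -0.48,  0.42]), array([ 0.26, -0.09, -0.96]))])
0.10814812230627258 0.0009060421266509451
[ 1.91  0.25 -1.32  1.66  0.15  1.18 -1.22] 0.0 0.0
[ 1.46  0.51 -1.09  1.35  0.42  1.26 -1.47] 0.0 0.0
[ 1.33  0.39 -1.34  2.22  0.48  0.82 -1.28] 0.0 0.0
[ 1.11  0.46 -1.16  2.31  0.63  0.67 -1.47] 0.0 0.0
[ 1.07  0.54 -1.06  2.31  0.74  0.49 -1.51] 0.0 0.0
[ 1.23  0.5  -1.31  2.09  0.52  0.79 -1.32] 0.0 0.0
(np.False_, np.
[... 180 characters left out ...]
 -0.31] 116.1 12.3
[ 2.22 -0.31 -1.54  2.26 -0.62  0.85 -0.17] 111.0 16.9
[ 2.33 -0.31 -1.54  2.4  -0.77  0.68 -0.06] 177.0 28.2
[ 2.48 -0.31 -1.54  2.42 -1.07  0.64  0.28] 256.1 32.8
[ 2.1  -0.31 -1.54  2.24 -0.77  0.89 -0.03] 88.5 7.8
(np.False_, np.float64(-0.10712202595773457), 78, 0.6, [(array([ 0.4 , -0.45,  0.39]), array([ 0.24, -0.02, -0.97]))])
0.10722482077806061 0.0007702883616395686
[ 1.85  0.37 -1.21  1.61  0.22  1.19 -1.03] 0.0 0.0
[ 1.28  0.34 -1.26  2.22  0.39  0.79 -1.21] 0.0 0.0
[ 1.06  0.42 -1.09  2.31  0.56  0.64 -1.4 ] 0.0 0.0
[ 1.03  0.5  -1.    2.31  0.66  0.46 -1.44] 0.0 0.0
[ 1.19  0.45 -1.25  2.09  0.45  0.76 -1.26] 0.0 0.0
real	0m14.459s
user	0m14.966s
sys	0m0.060s
```

```bash
python3 - <<'E'
from h import *
R=Ro.from_rotvec([-3.089,-.474,-.195]).as_matrix()
go([.40,-.15,.27],R); go([.40,-.45,.39],tool_R(-.08,np.radians(78)))
E
```

```text
t 2.28 pos [ 0.3408 -0.0348  0.1417] F [-2.4681  1.3388 -1.4632] grip 0.0005961719743914874
q [ 1.8056 -0.306  -1.5346  2.4064 -0.5732  0.7176 -0.578 ]
slide [ 0.2489  0.857  -0.8249] twist [-0.002   0.003   0.0004]
t 2.28 pos [ 0.3408 -0.0348  0.1417] F [-2.4681  1.3388 -1.4632] grip 0.0005961719743914874
q [ 1.8056 -0.306  -1.5346  2.4064 -0.5732  0.7176 -0.578 ]
slide [-0.2503  2.7707 -1.6786] twist [-0.072   0.1077  0.4845]
```

```bash
python3 -m creep '[{"slide":[0.07,0.1,-0.2],"twist":[0,0,0]},{"slide":[0.12,0.25,-0.4],"twist":[0,0,0.05]},{"slide":[0.16,0.42,-0.56],"twist":[0,0.01,0.1]},{"slide":[0.2,0.62,-0.7],"twist":[-0.01,0.02,0.15]},{"slide":[0.22,0.85,-0.85],"twist":[-0.02,0.04,0.2]}]'; python3 - <<'E'
from h import *
go([.40,-.45,.39],tool_R(-.08,np.radians(78)))
E
```

```text
t: 2.7
eef_pos: [0.3986, -0.1519, 0.2767]
tool_rot: [-3.116, -0.23, -0.247]
force: [2.1, 0.9, -0.8]
grip_width: 0.0005
grasp_force: 0.0
t 2.7 pos [ 0.3986 -0.1519  0.2767] F [ 2.0901  0.8804 -0.8299] grip 0.0005105061719674513
q [ 1.8404 -0.227  -1.2863  2.0999 -0.3749  1.0104 -0.69  ]
slide [-0.1612  1.9702 -0.7824] twist [-0.0476  0.0646  0.2853]
```

```bash
sed -i 's/^q=np.array(D\[-1\]\[0\])/q=np.array([1.8404,-.227,-1.2863,2.0999,-.3749,1.0104,-.69])/; s/m\[1:\]/m/; s/uniform(.22,.45)/uniform(.25,.45)/;s/ev(via,e,y,5)/ev(via,e,y,12)/;s/,15);print/,25);print/' srch.py; timeout 570 python3 srch.py
```

```text
(np.False_, np.float64(-0.1082287347068629), 78, 0.6, [(array([ 0.53, -0.49,  0.39]), array([ 0.2 ,  0.01, -0.98]))])
0.107794275979197 0.0004619001407761055
[ 1.42  0.61 -1.08  1.28  0.44  1.36 -1.12] 0.0 0.0
[ 1.31  0.37 -1.31  2.22  0.44  0.81 -1.25] 0.0 0.0
[ 1.09  0.44 -1.13  2.31  0.6   0.66 -1.44] 0.0 0.0
[ 1.06  0.52 -1.04  2.31  0.71  0.48 -1.48] 0.0 0.0
[ 1.22  0.48 -1.29  2.09  0.49  0.78 -1.3 ] 0.0 0.0
(np.False_, np.float64(-0.10799847338329194), 78, 0.6, [(array([ 0.48, -0.46,  0.44]), array([ 0.24, -0.02, -0.97])), (array([ 0.53, -0.46,  0.4 ]), array([ 0.16, -0.13, -0.98]))])
0.10790571968079643 0.00039255130563894833
[ 1.6   0.45 -1.16  1.38  0.32  1.34 -1.15] 0.0 0.0
[ 1.32  0.46 -0.94  1.38  0.43  1.27 -1.85] 0.0 0.0
[ 1.31  0.38 -1.32  2.22  0.45  0.81 -1.26] 0.0 0.0
[ 1.1   0.45 -1.14  2.31  0.61  0.66 -1.45] 0.0 0.0
[ 1.06  0.52 -1.05  2.31  0.72  0.48 -1.49] 0.0 0.0
[ 1.22  0.48 -1.29  2.09  0.5   0.78 -1.31] 0.0 0.0
(np.False_, np.float64(-0.10795778476340256), 78, 0.6, [(array([ 0.42, -0.39,  0.42]), array([ 0.25, -0.06, -0.97])), (array([ 0.53, -0.48,  0.42]), array([ 0.26, -0.09, -0.96]))])
0.10791791424630626 0.00044658150243403046
[ 1.89  0.22 -1.27  1.65  0.12  1.18 -1.19] 0.0 0.0
[ 1.45  0.5  -1.06  1.35  0.4   1.27 -1.46] 0.0 0.0
[ 1.31  0.38 -1.32  2.22  0.45  0.82 -1.26] 0.0 0.0
[ 1.1   0.45 -1.14  2.31  0.61  0.66 -1.45] 0.0 0.0
[ 1.06  0.53 -1.05  2.31  0.72  0.48 -1.49] 0.0 0.0
[ 1.22  0.48 -1.29  2.09  0.5   0.78 -1.31] 0.0 0.0
(np.False_, np.float64(-0.10792323937929105), 78, 0.6, [(array([ 0.55, -0.36,  0.31]), array([ 0.2 ,  0.09, -0.98]))])
0.10742002157173536 0.00028194396970327665
[ 1.42  0.6  -1.16  1.54  0.42  1.2  -0.9 ] 0.0 0.0
[ 1.29  0.35 -1.28  2.22  0.41  0.8  -1.22] 0.0 0.0
[ 1.07  0.43 -1.1   2.31  0.58  0.65 -1.42] 0.0 0.0
[ 1.04  0.51 -1.01  2.31  0.68  0.47 -1.45] 0.0 0.0
[ 1.2   0.46 -1.26  2.09  0.46  0.77 -1.27] 0.0 0.0
```

```bash
cat > ev.py <<'E'
from srch_core import *
E
python3 - <<'E'
from sim import *
r8=np.radians
q=np.array([1.8404,-.227,-1.2863,2.0999,-.3749,1.0104,-.69]);G=G1-up*.005
print("G",G,z("top",(433,252),.04))
for nm,via in(("direct",[]),("via",[(np.array([.52,-.33,.32]),tool_R(.2,r8(80)))]),("via2",[(np.array([.52,-.33,.32]),tool_R(.2,r8(80))),(np.array([.42,-.2,.3]),tool_R(.1,r8(88)))])):
  for e,y in((78,0.),(76,.1),(80,-.1)):
    pre=tool_R(y,r8(88));R=tool_R(y,r8(e))
    o=track(q,via+[(np.array([.41,-.10,.18]),pre),(np.array([.395,-.05,.085]),pre),(G,R),(G+up*.13,R)],n=25)
    print(nm,e,y);[print(a.round(2),round(b,1),round(c,1)) for a,b,c in o]
E
```

```text
G [ 0.43   -0.0424  0.0607] [ 0.3225 -0.1755  0.04  ]
direct 78 0.0
[ 2.24 -0.31 -1.54  2.18 -0.53  0.92 -0.81] 101.5 15.3
[ 2.32 -0.31 -1.54  2.38 -0.71  0.67 -0.76] 189.2 30.0
[ 2.31 -0.31 -1.54  2.42 -1.04  0.48 -0.43] 244.0 29.3
[ 2.17 -0.31 -1.54  2.2  -0.72  0.76 -0.8 ] 147.7 18.9
direct 76 0.1
[ 2.24 -0.31 -1.54  2.18 -0.53  0.93 -0.71] 102.2 15.4
[ 2.32 -0.31 -1.54  2.38 -0.71  0.67 -0.65] 189.3 30.0
[ 2.33 -0.31 -1.54  2.42 -1.13  0.5  -0.21] 248.9 28.5
[ 2.17 -0.31 -1.54  2.21 -0.79  0.75 -0.63] 141.3 17.9
direct 80 -0.1
[ 2.23 -0.31 -1.54  2.18 -0.53  0.92 -0.92] 101.0 15.3
[ 2.31 -0.31 -1.54  2.38 -0.71  0.67 -0.87] 189.1 30.0
[ 1.99 -0.31 -1.54  2.42 -0.94  0.46 -0.53] 141.7 15.1
[ 0.93  0.3  -1.01  2.11  0.42  0.73 -2.  ] 0.0 0.0
via 78 0.0
[ 1.45  0.49 -1.17  1.63  0.38  1.18 -1.14] 0.0 0.0
[ 1.25  0.27 -1.19  2.15  0.32  0.88 -1.69] 0.0 0.0
[ 0.94  0.41 -1.    2.28  0.56  0.68 -2.04] 0.0 0.0
[ 0.8   0.39 -0.84  2.36  0.79  0.4  -2.26] 0.0 0.0
[ 1.05  0.32 -1.12  2.14  0.47  0.7  -1.93] 0.0 0.0
via 76 0.1
[ 1.45  0.49 -1.17  1.63  0.38  1.18 -1.14] 0.0 0.0
[ 1.27  0.28
[... 740 characters left out ...]
[ 1.05  0.32 -1.13  2.14  0.47  0.7  -1.94] 0.0 0.0
via2 76 0.1
[ 1.45  0.49 -1.17  1.63  0.38  1.18 -1.14] 0.0 0.0
[ 1.58  0.2  -1.3   1.91  0.19  1.15 -1.26] 0.0 0.0
[ 1.28  0.28 -1.22  2.15  0.34  0.89 -1.61] 0.0 0.0
[ 0.96  0.42 -1.02  2.28  0.57  0.68 -1.94] 0.0 0.0
[ 0.83  0.39 -0.85  2.38  0.81  0.35 -2.16] 0.0 0.0
[ 1.13  0.33 -1.19  2.16  0.47  0.65 -1.82] 0.0 0.0
via2 80 -0.1
[ 1.45  0.49 -1.17  1.63  0.38  1.18 -1.14] 0.0 0.0
[ 1.58  0.2  -1.3   1.91  0.19  1.15 -1.26] 0.0 0.0
[ 1.25  0.27 -1.18  2.15  0.32  0.88 -1.79] 0.0 0.0
[ 0.93  0.41 -0.99  2.28  0.56  0.68 -2.14] 0.0 0.0
[ 0.78  0.41 -0.85  2.33  0.77  0.47 -2.36] 0.0 0.0
[ 0.99  0.33 -1.09  2.11  0.48  0.75 -2.05] 0.0 0.0
```

```bash
python3 - <<'E'
from h import *
go([.52,-.33,.32],tool_R(.2,np.radians(80)))
E
```

```text
t 2.7 pos [ 0.3986 -0.1519  0.2767] F [ 2.0901  0.8804 -0.8299] grip 0.0005105061719674513
q [ 1.8404 -0.227  -1.2863  2.0999 -0.3749  1.0104 -0.69  ]
slide [ 0.6631  1.2942 -0.1813] twist [ 0.0164  0.0212 -0.0655]
```

```bash
python3 -m creep '[{"slide":[0.06,0.2,-0.05],"twist":[0,0,-0.01]},{"slide":[0.16,0.4,-0.1],"twist":[0,0,-0.02]},{"slide":[0.27,0.6,-0.14],"twist":[0,0.01,-0.04]},{"slide":[0.4,0.8,-0.16],"twist":[0.01,0.02,-0.06]},{"slide":[0.55,1,-0.18],"twist":[0.015,0.02,-0.065]}]'; python3 - <<'E'
from sim import *
from station import robot
r8=np.radians
go([.52,-.33,.32],tool_R(.2,r8(80)))
q=np.array(robot.get_obs()['q']);G=G1-up*.005
for y in(0,-.05):
    pre=tool_R(y,r8(88));R=tool_R(y,r8(77))
    for via in([],[(np.array([.52,-.33,.32]),tool_R(.2,r8(80)))]):
        o=track(q,via+[(np.array([.41,-.10,.18]),pre),(np.array([.395,-.05,.085]),pre),(G,R),(G+up*.13,R)],n=25)
        [print(a.round(2),round(b,1),round(c,1)) for a,b,c in o]
go([.41,-.10,.18],tool_R(0,r8(88)))
E
```

```text
t: 3.12
eef_pos: [0.4763, -0.2704, 0.3086]
tool_rot: [-3.095, -0.304, -0.267]
force: [-1.3, -0.0, 3.1]
grip_width: 0.0003
grasp_force: 0.0
t 3.12 pos [ 0.4763 -0.2704  0.3086] F [-1.2826 -0.0121  3.079 ] grip 0.0003455117306290259
q [ 1.5837  0.3593 -1.2684  1.8021  0.2809  1.0933 -1.1284]
slide [ 0.2187  0.4459 -0.0405] twist [-0.0035  0.0028 -0.006 ]
[ 1.26  0.27 -1.19  2.15  0.32  0.88 -1.69] 0.0 0.0
[ 0.94  0.41 -1.    2.28  0.56  0.68 -2.04] 0.0 0.0
[ 0.79  0.38 -0.82  2.37  0.81  0.38 -2.28] 0.0 0.0
[ 1.06  0.31 -1.13  2.15  0.47  0.67 -1.93] 0.0 0.0
[ 1.45  0.49 -1.17  1.63  0.38  1.18 -1.14] 0.0 0.0
[ 1.25  0.27 -1.18  2.15  0.32  0.88 -1.69] 0.0 0.0
[ 0.94  0.41 -1.    2.28  0.56  0.67 -2.03] 0.0 0.0
[ 0.78  0.38 -0.82  2.37  0.81  0.37 -2.28] 0.0 0.0
[ 1.06  0.31 -1.13  2.15  0.46  0.67 -1.93] 0.0 0.0
[ 1.25  0.27 -1.18  2.15  0.32  0.88 -1.74] 0.0 0.0
[ 0.93  0.41 -0.99  2.28  0.56  0.67 -2.09] 0.0 0.0
[ 0.76  0.38 -0.81  2.38  0.83  0.38 -2.36] 0.0 0.0
[ 1.04  0.3  -1.11  2.15  0.47  0.67 -1.99] 0.0 0.0
[ 1.45  0.49 -1.17  1.63  0.38  1.18 -1.14] 0.0 0.0
[ 1.24  0.26 -1.17  2.15  0.32  0.88 -1.74] 0.0 0.0
[ 0.93  0.4  -0.99  2.28  0.56  0.67 -2.08] 0.0 0.0
[ 0.76  0.38 -0.81  2.38  0.82  0.38 -2.35] 0.0 0.0
[ 1.03  0.3  -1.11  2.15  0.47  0.67 -1.99] 0.0 0.0
t 3.12 pos [ 0.4763 -0.2704  0.3086] F [-1.2826 -0.0121  3.079 ] grip 0.0003455117306290259
q [ 1.5837  0.3593 -1.2684  1.8021  0.2809  1.0933 -1.1284]
slide [-0.3571 -1.1976  0.8125] twist [-0.0302 -0.1739  0.2477]
```

```bash
python3 -m creep '[{"slide":[-0.15,-0.18,0.1],"twist":[0,-0.03,0.05]},{"slide":[-0.28,-0.37,0.24],"twist":[0,-0.07,0.1]},{"slide":[-0.34,-0.57,0.4],"twist":[-0.01,-0.1,0.15]},{"slide":[-0.36,-0.78,0.56],"twist":[-0.02,-0.14,0.2]},{"slide":[-0.36,-1,0.72],"twist":[-0.03,-0.17,0.25]}]'; python3 - <<'E'
from sim import *
go([.39,-.07,.13],tool_R(0,np.radians(88)))
E
```

```text
t: 3.53
eef_pos: [0.4124, -0.1273, 0.1934]
tool_rot: [3.139, -0.007, 0.06]
force: [1.1, -0.1, -0.7]
grip_width: 0.0007
grasp_force: 0.0
t 3.53 pos [ 0.4124 -0.1273  0.1934] F [ 1.0997 -0.149  -0.7205] grip 0.0007233596292703973
q [ 1.3236  0.2664 -1.1996  2.118   0.3119  0.9099 -1.6246]
slide [-0.1668 -0.3823  0.4157] twist [ 0.0028 -0.004  -0.0053]
```

```bash
python3 -m creep '[{"slide":[-0.1,-0.1,0.16],"twist":[0,0,0]},{"slide":[-0.17,-0.22,0.32],"twist":[0,0,0]},{"slide":[-0.18,-0.34,0.48],"twist":[0,0,0]},{"slide":[-0.19,-0.45,0.64],"twist":[0,0,0]},{"slide":[-0.19,-0.52,0.8],"twist":[0,0,0]}]'; python3 - <<'E'
from sim import *
from station import robot
go(G1-up*.005,tool_R(0,np.radians(77)))
s=robot.snapshot("wrist");cv2.imwrite("pics/w1.png",s["color"][:,:,::-1]);print(s['hand_eye'])
E
```

```text
t: 3.95
eef_pos: [0.3892, -0.0482, 0.0724]
tool_rot: [3.14, 0.003, 0.062]
force: [0.7, -1.5, -0.3]
grip_width: 0.0004
grasp_force: 0.0
t 3.95 pos [ 0.3892 -0.0482  0.0724] F [ 0.7197 -1.4652 -0.3124] grip 0.0003978433949610161
q [ 0.9119  0.4211 -0.9708  2.3042  0.6051  0.6382 -2.0774]
slide [ 0.2687 -0.0383  0.0885] twist [0.0014 0.2386 0.0027]
[[ 0.0001 -0.9688 -0.2479  0.0657]
 [ 1.      0.0002 -0.0004  0.0006]
 [ 0.0005 -0.2479  0.9688 -0.158 ]
 [ 0.      0.      0.      1.    ]]
```

View pics/w1.png

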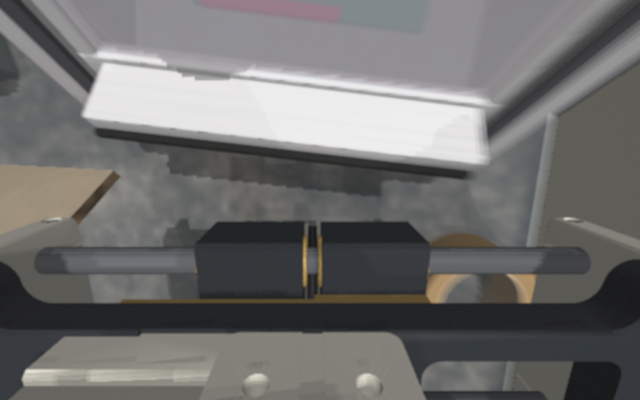

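The wrist view shows the lip clearly: its white top spans (100,65)–(488,160) and the black rubber edge runs from (97,132) to (470,175). The shut fingers are just in front at (312,260). I'll check the lip position from this view, then go in.

```bash
python3 - <<'E'
from sim import *
from station import robot
o=robot.get_obs();R=Ro.from_rotvec(o['tool_rot']).as_matrix();s=robot.snapshot("wrist");H=s['hand_eye'];Kc=s['intrinsics']
def wr(p,q,n):
    d=R@H[:3,:3]@np.linalg.inv(Kc)@[p[0],p[1],1];c=np.array(o['eef_pos'])+R@H[:3,3];return c+d*(n@(q-c))/(n@d)
for p,up_ in(((97,134),-.007),((470,178),-.007),((83,118),.007),((488,160),.007)):
    P=wr(p,L0+out*.018,out);v=P-L0;print(P,"sash",v@up*1e3-up_*1e3,"y",v@RH[:,1]*1e3)
E
```

```text
[0.4474 0.0515 0.0965] sash 6.404160301190358 y 87.24425093882326
[ 0.4285 -0.1191  0.0969] sash 6.85165536305333 y -84.39849217183406
[0.4538 0.0477 0.1081] sash 5.844691765966909 y 84.20556197339242
[ 0.4381 -0.1166  0.113 ] sash 11.435709307892175 y -80.82192072762876
```

```bash
python3 -m creep '[{"slide":[0.04,0,0.03],"twist":[0,0.05,0]},{"slide":[0.1,-0.01,0.05],"twist":[0,0.1,0]},{"slide":[0.16,-0.02,0.07],"twist":[0,0.16,0]},{"slide":[0.22,-0.03,0.08],"twist":[0,0.21,0]},{"slide":[0.27,-0.03,0.09],"twist":[0,0.24,0]}]'; python3 - <<'E'
from sim import *
from station import robot
go(G1+up*.095,tool_R(0,np.radians(77)))
s=robot.snapshot("wrist");cv2.imwrite("pics/w2.png",s["color"][:,:,::-1])
E
```

```text
t: 4.47
eef_pos: [0.4316, -0.0466, 0.0628]
tool_rot: [3.117, -0.0, 0.362]
force: [0.3, 0.1, -1.0]
grip_width: 0.0006
grasp_force: 0.0
t 4.47 pos [ 0.4316 -0.0466  0.0628] F [ 0.2571  0.1442 -1.0124] grip 0.0006210699404159019
q [ 0.8016  0.3793 -0.8308  2.3741  0.8147  0.3767 -2.2766]
slide [ 0.4413  0.0108 -0.4748] twist [ 0.0041 -0.0053  0.0002]
```

View pics/w2.png

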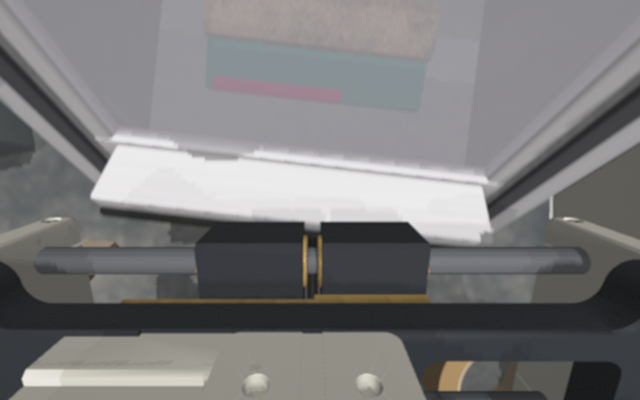

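```bash
python3 -m creep '[{"slide":[0.03,0,-0.03],"twist":[0,0,0]},{"slide":[0.06,0,-0.065],"twist":[0,0,0]},{"slide":[0.09,0.01,-0.1],"twist":[0,0,0]},{"slide":[0.125,0.01,-0.135],"twist":[0,0,0]},{"slide":[0.16,0.01,-0.17],"twist":[0,0,0]}]'; python3 -m creep '[{"slide":[0.03,0,-0.03],"twist":[0,0,0]},{"slide":[0.06,0,-0.065],"twist":[0,0,0]},{"slide":[0.09,0.01,-0.1],"twist":[0,0,0]},{"slide":[0.125,0.01,-0.135],"twist":[0,0,0]},{"slide":[0.16,0.01,-0.17],"twist":[0,0,0]}]'; cat >> h.py <<'E'
def wrist():
    from station import robot
    o=robot.get_obs();s=robot.snapshot("wrist");R=Ro.from_rotvec(o['tool_rot']).as_matrix();H=s['hand_eye'];Ki=np.linalg.inv(s['intrinsics'])
    c=np.array(o['eef_pos'])+R@H[:3,3]
    def f(p,off):
        d=R@H[:3,:3]@Ki@[p[0],p[1],1];P=c+d*(out@(L0+out*off-c))/(out@d);v=P-L0;return v@up*1e3,v@RH[:,1]*1e3
    return s["color"][:,:,::-1],f
E
python3 - <<'E'
from sim import *
go(G1+up*.095,tool_R(0,np.radians(77)))
im,f=wrist();cv2.imwrite("pics/w3.png",im)
E
```

```text
t: 4.93
eef_pos: [0.4459, -0.0482, 0.0919]
tool_rot: [3.119, -0.002, 0.349]
force: [-6.3, -0.9, -2.2]
grip_width: 0.0003
grasp_force: 3.1
t: 5.35
eef_pos: [0.4632, -0.05, 0.122]
tool_rot: [3.118, -0.002, 0.348]
force: [-6.7, -2.6, -1.0]
grip_width: 0.0005
grasp_force: 3.7
t 5.35 pos [ 0.4632 -0.05    0.122 ] F [-6.6917 -2.5734 -0.9863] grip 0.0005241834959219015
q [ 0.9844  0.3378 -1.038   2.2598  0.5836  0.5501 -2.0456]
slide [ 0.1442 -0.0129 -0.1401] twist [ 0.005   0.0057 -0.001 ]
```

View pics/w3.png

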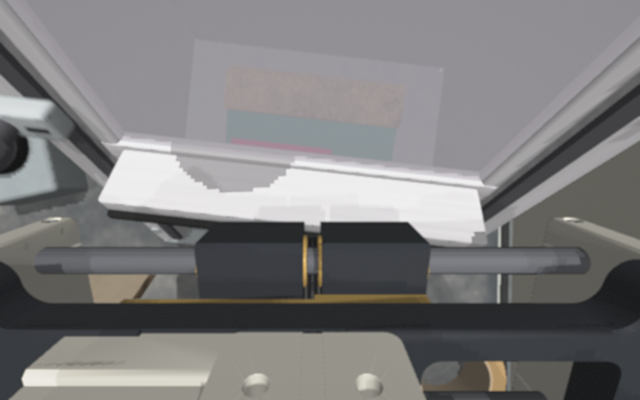

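The lip has moved up on the fingers, and the force is about 7 N with no slip. I'll measure the sash and continue.

```bash
python3 - <<'E'
from sim import *
from station import robot
im,f=wrist()
for p,o in(((108,215),-7),((101,204),7),((484,229),7)):
    a=f(p,.018);print("sash",a[0]-o,a[1])
for p in((126,136),(481,181)):
    print("back top edge",f(p,-.018)[0]-7,f(p,-.018)[1])
s=robot.snapshot("scene");a=cv2.resize(s["color"][100:220,270:400,::-1],None,fx=4,fy=4,interpolation=2)
t=robot.snapshot("top");b=cv2.resize(t["color"][110:230,330:460,::-1],None,fx=4,fy=4,interpolation=2)
cv2.imwrite("pics/s2.png",np.vstack([a])); 
E
```

```text
sash 77.08972842628079 83.94352067557574
sash 75.21755821617286 80.09490911713485
sash 91.84555767819214 -75.50406339681952
back top edge 76.69771452251592 83.10718592756515
back top edge 72.26126615001542 -92.45428301396342
```

View pics/s2.png

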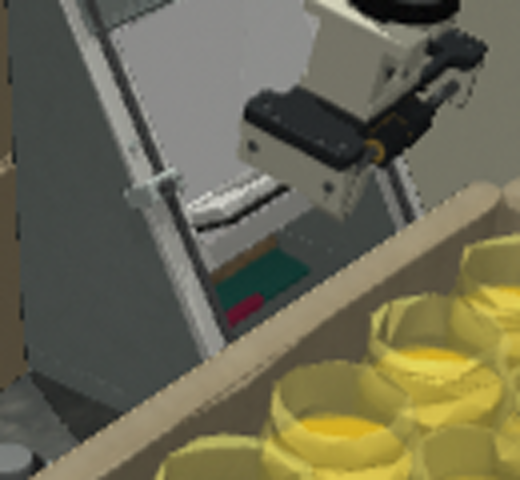

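The scene crop shows the clip at about (150,190) in the crop and the lip's left end just below it at (193,221), so it is still short of the mark. I've now viewed 10 pictures, so from here I use numbers only: intensity profiles along the slope.

```bash
cat > prof.py <<'E'
from h import *
def proj(c,P):
    v=c['R']@P+c['t'];u=c['intrinsics']@v;return u[:2]/u[2]
def prof(n,im,y,o,ss):
    pts=np.array([proj(C[n],L0+up*s+out*o+RH[:,1]*y) for s in ss],np.float32)
    return cv2.remap(cv2.cvtColor(im,cv2.COLOR_RGB2GRAY),pts[:,0][:,None],pts[:,1][:,None],cv2.INTER_LINEAR).ravel()
E
python3 - <<'E'
from prof import *
ss=np.arange(.076,.140,.003);print((ss*1e3).astype(int))
for n in("top","scene"):
    for y in(.090,.094,.098,.102,.109,.114,.118,.122,.126):print(n,y,prof(n,C[n]['color'],y,-.007,ss))
E
```

```text
[ 76  79  82  85  88  91  94  97 100 103 106 109 112 115 118 121 124 127
 130 133 136 139]
top 0.09 [162 161 162 160 158 158 157 156 158 162 165 165 163 161 161 163 163 168
 182 197 189 180]
top 0.094 [151 151 149 142 136 135 134 135 148 170 177 173 164 156 152 151 152 160
 181 192 182 167]
top 0.098 [ 93  95  94  90  92 104 110 127 161 199 208 186 150 119 101  94  94  97
 107 114 112 108]
top 0.102 [ 71  69  65  69  80 100 110 132 166 196 205 194 149 108  85  75  75  78
  81  82  81  79]
top 0.109 [136 129 123 109  95  92 100 117 149 187 201 194 175 163 162 161 159 158
 156 153 153 159]
top 0.114 [144 138 126 105  85  79  84 106 147 198 211 200 183 172 167 165 161 155
 150 148 153 162]
top 0.118 [128 125 118 109 104 109 116 131 162 195 208 200 181 165 155 150 149 146
 143 139 134 136]
top 0.122 [ 82  80  77  78  86 104 121 130 143 157 168 170 160 149 136 120 101  87
  82  82  80  78]
top 0.126 [67 67 65 65 67 70 75 78 81 83 87 90 86 81 77 73 66 61 59 59 60 60]
scene 0.09 [134 135 135 138 138 138 119 106 116  97 128 165 135 138 138 137 135 133
 138 137 127  79]
scene 0.094 [143 132 139 146 138 136 125 111  80  76 114 156 152 152 140 144 131 137
 142 137 117  71]
scene 0.098 [ 71  77  75  82  75  69  70  60  57  57  90 156 117  80  91  79  84  77
  84  85  90  58]
scene 0.102 [ 50  48  47  46  42  40  42  56  52  56  76 138 115  55  54  56  54  54
  52  56  54  55]
scene 0.109 [110 114 103 109 104 107  99 100  96  91 113 148 149 137 147 140 144 131
 138 121 129 134]
scene 0.114 [134 127 131 116 111 110 109 107 130 128 133 151 162 153 152 152 151 141
 131 121 141 150]
scene 0.118 [137 132 125 116 111 112 109 104 102 102 106 120 154 154 154 153 153 144
 141 123 147 155]
scene 0.122 [130 124 132 117 117 116 116 103  94  94  94 107 142 140 137 141 132 143
 133 142 134 139]
scene 0.126 [107 102 106  98  98  96 105  98  97  94  93  99 125 103 100 100  92  95
  92  94  89  90]
```

```bash
python3 - <<'E'
from prof import *
from station import robot
ss=np.arange(-.012,.036,.002);print((ss*1e3).astype(int))
for y in(.070,.08,.085):print("init",prof("scene",C["scene"]['color'],y,.018,ss))
im=robot.snapshot("scene")["color"];cv2.imwrite("pics/s3.png",im[:,:,::-1])
s2=np.arange(.056,.12,.002);print((s2*1e3).astype(int))
for y in(.06,.070,.08,.085):print("now",prof("scene",im,y,.018,s2))
for y in(.098,.102,.106,.126):
  for o in(-.007,0,.01):print("clip",y,o,prof("scene",im,y,o,s2))
E
```

```text
[-12 -10  -8  -6  -4  -2   0   2   4   6   8   9  12  14  16  18  20  22
  24  26  28  30  32  34]
init [143 144 146 147 146 145 143 129  63  63 104 148 155 173 203 198 194 176
 133 141 145 138 132 132]
init [143 143 144 145 146 145 146 138  95  67 122 151 156 169 194 200 195 187
 157 140 153 140 133 132]
init [142 143 144 145 146 146 144 127  88  49 102 139 157 170 196 197 195 193
 173 155 146 136 132 132]
[ 56  58  60  62  64  66  68  70  72  74  76  78  80  82  84  86  88  90
  92  94  96  98 100 102 104 106 108 110 112 114 116 118]
now [112 112 113 116 111  79  35  42  79 128 142 147 154 175 136 130 145 154
 145 140 137 133 129 129 131 136 138 139 139 139 139 139]
now [112 113 114 114 108  84  40  37  82 117 133 153 191 189 164 124 137 140
 139 139 139 139 139 139 139 139 140 139 139 140 140 139]
now [111 112 113 115 111  83  37  48  89 140 145 157 176 197 191 160 137 152
 141 139 139 139 139 139 140 140 140 140 140 139 140 140]
now [112 112 113 117 122 101  23  49 103 142 145 156 185 198 192 148 142 149
 143 140 139 139 140 140 140 140 140 140 140 140 140 139]
clip 0.098 -0.007 
[... 1041 characters left out ...]
 60  62  64  62  69  69  56  57  60  59  62  69  59  50
  53  51  49  60  60  55  59  68 106 147 156  75  68  73]
clip 0.106 0.01 [127 124 125 124 129 131 141 122  51  44  79 112 116 132 153 171 195 164
 141 140 132 115 105 118 118 100 113 144 167 152 137 140]
clip 0.126 -0.007 [115 110 105 111 109 109 114 110 105 104 109 103 105 107 102  98 100  99
  99 107 102  99 101  96  95  96  96 104 127 118  99 100]
clip 0.126 0 [142 140 143 141 140 144 145 141 145 143 138 139 133 130 130 124 114 119
 119 114 115 101  96  98  99  99 102 118 147 154 157 158]
clip 0.126 0.01 [141 135 135 135 132 133 136 135 132 136 135 126 122 119 118 119 115 112
 111 110 108 109 108 119 124 113 119 138 159 164 152 152]
```

```bash
python3 -m creep '[{"slide":[0.02,0,-0.02],"twist":[0,0,0]},{"slide":[0.05,0,-0.05],"twist":[0,0,0]},{"slide":[0.075,0.005,-0.08],"twist":[0,0,0]},{"slide":[0.1,0.01,-0.107],"twist":[0,0,0]},{"slide":[0.1,0.01,-0.107],"twist":[0,0,0]}]';  cat >> prof.py <<'E'
def look():
    from station import robot
    im=robot.snapshot("scene")["color"];s2=np.arange(.08,.13,.002);print((s2*1e3).round().astype(int))
    for y in(.070,.08,.084):print("lip",prof("scene",im,y,.018,s2))
    for y in(.102,.106):print("clip",prof("scene",im,y,-.005,s2))
E
python3 -c "
from prof import *
look()"
```

```text
t: 6.02
eef_pos: [0.4756, -0.0511, 0.1419]
tool_rot: [3.118, -0.001, 0.352]
force: [-7.4, -0.3, 3.4]
grip_width: 0.0007
grasp_force: 3.1
[ 80  82  84  86  88  90  92  94  96  98 100 102 104 106 108 110 112 114
 116 118 120 122 124 126 128]
lip [112 113 116 127 102  53  38  71 114 130 145 174 182 151 129 142 149 141
 139 139 139 140 140 140 140]
lip [113 115 122 129 115  50  39  74 122 145 158 181 193 185 142 144 150 142
 140 139 139 140 140 140 140]
lip [113 115 120 127 122  72  40  87 132 146 153 176 195 195 166 141 144 141
 139 139 140 140 140 140 140]
clip [ 54  54  56  54  48  48  48  46  52  62  56  55  63  81 123 156 128  63
  64  63  62  64  63  59  61]
clip [ 45  54  59  43  49  49  40  44  53  60  58  44  54  73 117 164 119  81
  69  51  67  62  51  58  54]
```

```bash
python3 -m creep '[{"slide":[0.01,0,-0.01],"twist":[0,0,0]},{"slide":[0.02,0,-0.02],"twist":[0,0,0]},{"slide":[0.027,0.002,-0.029],"twist":[0,0,0]},{"slide":[0.027,0.002,-0.029],"twist":[0,0,0]},{"slide":[0.027,0.002,-0.029],"twist":[0,0,0]}]'; python3 - <<'E'
from prof import *
look()
go(np.array([.4756,-.0511,.1419])+0,tool_R(0,np.radians(77)))
im,f=wrist();g=cv2.cvtColor(im,cv2.COLOR_BGR2GRAY)
# dark rubber at lip left end & light
for c in(105,115,125,140,160,180):print(c,g[120:240:4,c])
E
```

```text
t: 6.48
eef_pos: [0.4781, -0.0513, 0.1465]
tool_rot: [3.119, -0.001, 0.351]
force: [-6.4, -1.6, 0.9]
grip_width: 0.0003
grasp_force: 2.9
[ 80  82  84  86  88  90  92  94  96  98 100 102 104 106 108 110 112 114
 116 118 120 122 124 126 128]
lip [112 112 113 113 113 115 119  98  35  44  86 128 133 162 196 187 135 135
 146 149 141 140 140 140 140]
lip [111 111 112 113 116 123 131  96  51  51 102 134 149 163 194 193 169 134
 145 144 141 140 140 140 140]
lip [112 112 113 113 115 121 121  72  39  51  97 141 146 150 174 198 192 158
 141 135 138 140 141 140 140]
clip [ 55  54  56  54  48  48  46  45  52  62  56  55  62  82 123 156 128  62
  64  63  61  64  63  59  62]
clip [ 45  54  59  43  49  48  40  44  53  60  59  44  54  73 116 163 118  81
  68  51  67  62  51  58  54]
t 6.53 pos [ 0.4781 -0.0513  0.1465] F [-5.0969 -0.7027  0.1755] grip 0.0005081933516803076
q [ 1.031   0.3238 -1.0911  2.2096  0.5235  0.6099 -1.9844]
slide [-0.0232 -0.0014  0.026 ] twist [ 0.0041  0.0032 -0.0003]
105 [159 142 151 162 164 164 198 121 101  69  92  94  93  97 107 130 218 237
 238 234 232 168 125 108 104 106 112 109 104 106]
115 [151 154 157 160 145 151 201 169 161 133 111 191 237 239 238 237 238 238
 238 235 236 189 150  49  47 101 109 107 106 105]
125 [146 146 145 163 170 216 239 176 240 239 238 238 237 238 238 237 237 238
 238 236 237 228 157  71  49  78 106 106 104 108]
140 [146 146 146 150 171 207 240 200 233 239 239 238 237 238 239 238 238 237
 237 238 237 239 141 116  45  43 107 103 103 105]
160 [146 147 146 146 162 179 217 239 176 239 239 238 238 237 239 238 237 237
 238 238 231 233 219 157  61  45  50 119 153 152]
180 [146 146 146 145 148 168 179 190 169 162 177 177 220 214 239 233 232 231
 231 232 233 232 234 174 138  45  40  92  90  48]
```

```bash
python3 -m creep '[{"slide":[-0.03,0,0.035],"twist":[0,0,0]},{"slide":[-0.09,0,0.09],"twist":[0,0,0]},{"slide":[-0.25,0,0.07],"twist":[0,-0.05,0]},{"slide":[-0.38,0,0.02],"twist":[0,-0.15,0]},{"slide":[-0.45,0,0],"twist":[0,-0.25,0]}]'; python3 - <<'E'
from sim import *
from station import robot
q=robot.get_obs()['q'];go([.42,-.02,.25],tool_R(0,np.radians(86)))
for w in ([(np.array([.40,-.0,.24]),tool_R(0,np.radians(86)))],[(np.array([.42,.02,.28]),tool_R(0,np.radians(80)))]):
    [print(a.round(2),round(b,1),round(c,1)) for a,b,c in track(q,w)]
E
```

```text
t: 7.0
eef_pos: [0.4117, -0.0506, 0.1319]
tool_rot: [3.138, 0.002, 0.043]
force: [0.5, -0.1, -0.1]
grip_width: 0.0003
grasp_force: 0.0
t 7.0 pos [ 0.4117 -0.0506  0.1319] F [ 0.5403 -0.0678 -0.0814] grip 0.00034212974593949674
q [ 1.0308  0.3599 -1.1068  2.2044  0.4623  0.7969 -1.9447]
slide [ 0.077  -0.2014 -0.7862] twist [0.0038 0.0538 0.0016]
[ 1.38 -0.1  -1.35  2.15 -0.12  0.95 -1.49] 0.0 0.0
[ 1.23 -0.27 -1.15  2.13 -0.32  0.97 -1.33] 0.0 0.0
```

```bash
python3 -m creep '[{"slide":[0,-0.03,-0.15],"twist":[0,0,0]},{"slide":[0,-0.06,-0.3],"twist":[0,0,0]},{"slide":[0,-0.1,-0.45],"twist":[0,0,0]},{"slide":[0,-0.15,-0.6],"twist":[0,0,0]},{"slide":[0,-0.2,-0.7],"twist":[0,0,0]}]'; cat >> prof.py <<'E'
def wprof(y,o,ss,st):
    im,c,R,H,Km=st
    P=np.array([L0+up*s+out*o+RH[:,1]*y for s in ss]);v=(P-c)@(R@H[:3,:3]);u=v@Km.T;u=(u[:,:2]/u[:,2:]).astype(np.float32)
    return cv2.remap(cv2.cvtColor(im,cv2.COLOR_RGB2GRAY),u[:,:1].copy(),u[:,1:].copy(),cv2.INTER_LINEAR).ravel(),u
def wst():
    from station import robot
    o=robot.get_obs();s=robot.snapshot("wrist");R=Ro.from_rotvec(o['tool_rot']).as_matrix();H=s['hand_eye']
    return s["color"],np.array(o['eef_pos'])+R@H[:3,3],R,H,s['intrinsics']
E
python3 - <<'E'
from prof import *
from station import robot
print(robot.get_obs()['q'])
st=wst();cv2.imwrite("pics/w4.png",st[0][:,:,::-1]);s2=np.arange(.07,.13,.002);print((s2*1e3).round().astype(int))
for y in(.06,.07,.08):
    a,u=wprof(y,.018,s2,st);print("lip",y,a,u[0],u[-1])
for y in(.096,.100,.104,.109,.114,.122,.126):
    a,u=wprof(y,-.005,s2,st);print("clip",y,a,u[0],u[-1])
look()
E
```

```text
t: 7.42
eef_pos: [0.4127, -0.0191, 0.2386]
tool_rot: [3.14, 0.003, 0.055]
force: [1.0, -1.4, -0.1]
grip_width: 0.0009
grasp_force: 0.0
[ 1.2989  0.112  -1.3622  2.1004  0.1355  0.9868 -1.7019]
[ 70  72  74  76  78  80  82  84  86  88  90  92  94  96  98 100 102 104
 106 108 110 112 114 116 118 120 122 124 126 128]
lip 0.06 [152 144 139 136 131 126 125 126 126 125 126 115  77  56  60  68 142 181
 192 216 248 247 247 247 247 247 247 247 247 247] [262.823  126.5933] [253.0295  76.3822]
lip 0.07 [127 127 126 126 127 125 124 124 125 125 127 119  75  56  63  72 131 180
 189 211 246 247 247 247 247 247 247 247 247 247] [250.5177 125.1465] [236.9058  74.4172]
lip 0.08 [114 113 113 113 114 113 112 115 116 119 121 115  78  56  62  75 134 180
 189 207 244 247 247 247 247 247 243 226 188 152] [238.1858 123.6965] [220.7365  72.4466]
clip 0.096 [150 165 171 193 232 243 232 203 155 105  70  95 121 128 134 140 145 184
 224 236 240 242 219  91  77  80  80  80  79  78] [223.8433  97.4549] [202.7355  40.2016]
clip 0.1 [ 76  78  77  80  85  74  71  71  69  66  86 136 130  93 137 168 179 236
 244 243 243
[... 885 characters left out ...]
146 142 141 142 146] [187.6677  93.1239] [155.6286  34.3372]
[ 80  82  84  86  88  90  92  94  96  98 100 102 104 106 108 110 112 114
 116 118 120 122 124 126 128]
lip [111 111 112 112 112 114 118  97  39  51  97 142 146 165 190 186 140 136
 145 148 140 140 140 139 139]
lip [111 110 111 112 115 123 130  95  51  50 101 134 148 163 191 190 169 134
 145 143 140 139 139 139 139]
lip [111 111 112 112 114 121 122  73  39  50  97 140 145 149 169 188 189 157
 140 134 138 139 139 139 139]
clip [ 50  50  53  51  47  47  46  45  51  61  52  51  59  76 113 144 119  59
  63  63  62  64  63  58  60]
clip [ 42  50  55  41  49  48  39  45  53  59  58  42  53  69 108 152 114  79
  66  50  67  62  51  58  53]
```

```bash
python3 -m creep '[{"slide":[0,0.05,0.15],"twist":[0,0,0]},{"slide":[0,0.1,0.3],"twist":[0,0,0]},{"slide":[0,0.14,0.45],"twist":[0,0,0]},{"slide":[0,0.17,0.6],"twist":[0,0,0]},{"slide":[0,0.2,0.72],"twist":[0,0,0]}]'; python3 - <<'E'
from h import *
T=np.array([.4781,-.0513,.1465]);R=Ro.from_rotvec([3.119,-.001,.351]).as_matrix()
go(T-up*.015,R)
E
```

```text
t: 7.93
eef_pos: [0.4137, -0.0506, 0.126]
tool_rot: [3.141, 0.001, 0.048]
force: [0.0, -0.8, 0.6]
grip_width: 0.0007
grasp_force: 0.0
t 7.93 pos [ 0.4137 -0.0506  0.126 ] F [ 0.0201 -0.7793  0.6226] grip 0.0006512140427406715
q [ 1.0233  0.3776 -1.1013  2.207   0.4862  0.7862 -1.965 ]
slide [ 0.3812 -0.001  -0.0382] twist [-0.0029  0.2465  0.0014]
```

```bash
python3 -m creep '[{"slide":[0.06,0,0.02],"twist":[0,0.06,0]},{"slide":[0.14,0,0.03],"twist":[0,0.12,0]},{"slide":[0.24,0,0.02],"twist":[0,0.2,0]},{"slide":[0.33,0,-0.01],"twist":[0,0.246,0]},{"slide":[0.38,0,-0.038],"twist":[-0.003,0.246,0]}]'; python3 - <<'E'
from h import *
T=np.array([.4781,-.0513,.1465]);R=Ro.from_rotvec([3.119,-.001,.351]).as_matrix()
go(T+up*.002,R)
E
```

```text
t: 8.35
eef_pos: [0.4704, -0.0505, 0.1349]
tool_rot: [3.118, 0.001, 0.352]
force: [-0.3, 0.1, 0.7]
grip_width: 0.0004
grasp_force: 0.0
t 8.35 pos [ 0.4704 -0.0505  0.1349] F [-0.2662  0.108   0.7188] grip 0.0003691579604871033
q [ 1.0219  0.3333 -1.0815  2.236   0.561   0.5831 -2.0201]
slide [ 0.0764  0.0065 -0.0734] twist [ 0.0013 -0.0007  0.0021]
```

```bash
python3 -m creep '[{"slide":[0.03,0,-0.03],"twist":[0,0,0]},{"slide":[0.055,0,-0.055],"twist":[0,0,0]},{"slide":[0.07,0.005,-0.068],"twist":[0,0,0]},{"slide":[0.08,0.006,-0.077],"twist":[0,0,0]},{"slide":[0.08,0.006,-0.077],"twist":[0,0,0]}]'; python3 -c "
from prof import *
look()"
```

```text
t: 8.77
eef_pos: [0.4791, -0.0506, 0.1493]
tool_rot: [3.118, 0.002, 0.349]
force: [-3.7, 1.2, -0.1]
grip_width: 0.0004
grasp_force: 1.8
[ 80  82  84  86  88  90  92  94  96  98 100 102 104 106 108 110 112 114
 116 118 120 122 124 126 128]
lip [109 112 112 113 113 113 117 128  92  45  39  75 117 130 140 158 181 150
 134 146 145 139 140 140 140]
lip [111 112 112 112 113 116 125 131 108  38  38  83 130 146 160 188 200 182
 142 148 150 142 140 140 140]
lip [111 111 112 112 113 116 125 140 115  63  39  81 127 145 157 186 200 187
 155 141 144 141 140 140 141]
clip [ 50  51  55  54  49  49  47  44  52  63  57  55  63  82 123 155 128  63
  64  63  62  64  63  59  62]
clip [ 43  54  59  44  49  48  40  45  54  61  59  44  55  73 116 163 118  81
  68  51  68  62  52  59  55]
```

```bash
python3 -m creep '[{"slide":[-0.03,0,0.035],"twist":[0,0,0]},{"slide":[-0.09,0,0.09],"twist":[0,0,0]},{"slide":[-0.25,0,0.07],"twist":[0,-0.05,0]},{"slide":[-0.38,0,0.02],"twist":[0,-0.15,0]},{"slide":[-0.45,0,0],"twist":[0,-0.25,0]}]'; python3 -m creep '[{"slide":[0,-0.03,-0.2],"twist":[0,0,0]},{"slide":[0,-0.06,-0.4],"twist":[0,0,0]},{"slide":[0,-0.1,-0.6],"twist":[0,0,0]},{"slide":[0,-0.17,-0.8],"twist":[0,0,0]},{"slide":[0,-0.25,-1],"twist":[0,0,0]}]'; python3 - <<'E'
from sim import *
from station import robot
st=wst=None
go([.43,.12,.33],tool_R(0,np.radians(89)))
q=robot.get_obs()['q']
[print(a.round(2),round(b,1),round(c,1)) for a,b,c in track(q,[(np.array([.43,.1,.33]),tool_R(0,np.radians(89))),(np.array([.5286,.2167,.2]),tool_R(0,np.radians(90))),(np.array([.5286,.2167,.05]),tool_R(0,np.radians(90)))])]
E
python3 - <<'E'
from h import *
print(tri(A(110,355),B(158,535)))
E
```

```text
t: 9.23
eef_pos: [0.4116, -0.0515, 0.1344]
tool_rot: [3.135, 0.002, 0.038]
force: [1.4, 0.6, -0.5]
grip_width: 0.0005
grasp_force: 0.0
t: 9.65
eef_pos: [0.4106, -0.0147, 0.2801]
tool_rot: [3.139, 0.003, 0.044]
force: [-1.0, -2.1, 0.5]
grip_width: 0.0006
grasp_force: 0.0
t 9.65 pos [ 0.4106 -0.0147  0.2801] F [-0.9868 -2.1027  0.4906] grip 0.0005963102999144708
q [ 1.4597 -0.0818 -1.4017  2.0434 -0.0909  1.0852 -1.4704]
slide [ 0.1402 -0.897  -0.3307] twist [ 0.0024 -0.0138  0.0021]
[ 1.48 -0.21 -1.54  1.9  -0.22  1.23 -1.59] 15.3 1.9
[ 1.94 -0.31 -1.54  1.96 -0.63  1.06 -1.4 ] 277.3 33.0
[ 0.16  0.71 -0.79  1.86  0.67  0.85 -2.54] 0.0 0.0
(array([0.5254, 0.2159, 0.0659]), array([0.5263, 0.2164, 0.0662]))
```

```bash
python3 - <<'E'
from sim import *
from station import robot
q=np.array(robot.get_obs()['q']);r8=np.radians;r=np.random.default_rng(2);res=[]
B0=np.array([.526,.216,.2])
for i in range(120):
    y1,y2=r.uniform(-.3,1.2,2);e1=r.uniform(80,90)
    via=[(np.array([.42,.04,r.uniform(.24,.32)]),tool_R(y1*.5,r8(e1))),(np.array([.45,.15,r.uniform(.24,.32)]),tool_R(y1,r8(e1)))]
    way=via+[(B0,tool_R(y2,r8(90))),(B0-[0,0,.14],tool_R(y2,r8(90)))]
    o=track(q,way,n=12);res.append((-min(np.minimum(a-lo,hi-a).min() for a,_,_ in o)+max(b+c for _,b,c in o),y1,y2,e1,[v[0] for v in via],o))
res.sort(key=lambda a:a[0])
for x in res[:3]:print(x[:5]);[print(a.round(2)) for a,_,_ in x[5]]
E
```

```text
(np.float64(-0.20077610916167854), np.float64(0.9249872863627637), np.float64(0.21466237166607388), 83.67908996327307, [array([0.42  , 0.04  , 0.2595]), array([0.45  , 0.15  , 0.2445])])
[ 1.29 -0.09 -1.33  2.11 -0.16  0.96 -1.06]
[ 0.85  0.3  -1.34  2.01  0.29  0.98 -1.27]
[ 0.26  0.51 -0.91  1.78  0.45  1.08 -2.17]
[ 0.15  0.68 -0.77  1.87  0.63  0.85 -2.3 ]
(np.float64(-0.19407778280530064), np.float64(1.1596574928960242), np.float64(0.21791526670311495), 86.7125666119893, [array([0.42  , 0.04  , 0.2987]), array([0.45  , 0.15  , 0.2612])])
[ 1.27 -0.1  -1.3   2.01 -0.14  1.11 -0.97]
[ 0.8   0.33 -1.35  1.95  0.33  1.09 -1.08]
[ 0.24  0.5  -0.89  1.78  0.44  1.08 -2.15]
[ 0.14  0.68 -0.76  1.87  0.61  0.85 -2.29]
(np.float64(-0.18506698702038757), np.float64(1.140793141380832), np.float64(0.7657583784246274), 87.38442550669629, [array([0.42  , 0.04  , 0.3178]), array([0.45  , 0.15  , 0.2614])])
[ 1.25 -0.12 -1.27  1.98 -0.16  1.17 -0.96]
[ 0.79  0.34 -1.34  1.94  0.34  1.1  -1.11]
[ 0.32  0.55 -1.01  1.77  0.51  1.11 -1.67]
[ 0.2   0.72 -0.86  1.87  0.7   0.89 -1.8 ]
```

```bash
python3 - <<'E'
from h import *
go([.42,.04,.29],tool_R(.45,np.radians(86)))
E
```

```text
t 9.65 pos [ 0.4106 -0.0147  0.2801] F [-0.9868 -2.1027  0.4906] grip 0.0005963102999144708
q [ 1.4597 -0.0818 -1.4017  2.0434 -0.0909  1.0852 -1.4704]
slide [ 0.0651 -0.3643 -0.065 ] twist [ 0.0304  0.0525 -0.5701]
```

```bash
python3 -m creep '[{"slide":[0.01,-0.07,-0.01],"twist":[0,0.01,-0.11]},{"slide":[0.02,-0.14,-0.03],"twist":[0,0.02,-0.23]},{"slide":[0.04,-0.22,-0.04],"twist":[0.01,0.03,-0.34]},{"slide":[0.05,-0.29,-0.05],"twist":[0.02,0.04,-0.45]},{"slide":[0.065,-0.36,-0.065],"twist":[0.03,0.05,-0.57]}]'; python3 - <<'E'
from h import *
go([.45,.15,.265],tool_R(.95,np.radians(86)))
E
```

```text
t: 10.07
eef_pos: [0.4195, 0.0376, 0.289]
tool_rot: [-3.052, -0.7, -0.103]
force: [-0.0, 0.1, -0.3]
grip_width: 0.0003
grasp_force: 0.0
t 10.07 pos [0.4195 0.0376 0.289 ] F [-0.0468  0.133  -0.2604] grip 0.00025406861515273656
q [ 1.2787 -0.1101 -1.3116  2.0369 -0.145   1.0743 -1.0891]
slide [ 0.4984 -0.5869  0.1897] twist [ 0.0508  0.0069 -0.6335]
```

```bash
python3 -m creep '[{"slide":[0.1,-0.12,0.03],"twist":[0.01,0,-0.12]},{"slide":[0.2,-0.24,0.07],"twist":[0.02,0,-0.25]},{"slide":[0.3,-0.35,0.1],"twist":[0.03,0,-0.38]},{"slide":[0.4,-0.47,0.14],"twist":[0.04,0,-0.5]},{"slide":[0.5,-0.59,0.18],"twist":[0.05,0.01,-0.63]}]'; python3 - <<'E'
from h import *
go([.50,.216,.22],tool_R(.4,np.radians(89)))
E
```

```text
t: 10.48
eef_pos: [0.4511, 0.1517, 0.2658]
tool_rot: [-2.762, -1.415, -0.102]
force: [-0.0, -0.6, -0.2]
grip_width: 0.0004
grasp_force: 0.0
t 10.48 pos [0.4511 0.1517 0.2658] F [-0.0388 -0.6089 -0.1582] grip 0.0003602673908114685
q [ 0.8386  0.317  -1.3721  1.956   0.3159  1.0727 -1.2822]
slide [0.5142 0.0148 0.3448] twist [-0.0357 -0.0704  0.6953]
```

```bash
python3 -m creep '[{"slide":[0.1,0,0.07],"twist":[0,-0.01,0.14]},{"slide":[0.2,0,0.14],"twist":[-0.01,-0.03,0.28]},{"slide":[0.31,0.01,0.2],"twist":[-0.02,-0.04,0.42]},{"slide":[0.41,0.01,0.27],"twist":[-0.03,-0.05,0.56]},{"slide":[0.51,0.015,0.34],"twist":[-0.035,-0.07,0.69]}]'; python3 - <<'E'
from h import *
from station import robot
go([.526,.216,.10],tool_R(.4,np.radians(90)))
o=robot.get_obs();s=robot.snapshot("wrist");R=Ro.from_rotvec(o['tool_rot']).as_matrix();H=s['hand_eye'];Km=s['intrinsics'];c=np.array(o['eef_pos'])+R@H[:3,3]
im=s['color'];cv2.imwrite("pics/w5.png",im[:,:,::-1]);g=cv2.cvtColor(im,cv2.COLOR_RGB2GRAY)
v=(np.array([.526,.216,.062])-c)@(R@H[:3,:3]);u=Km@v;u=u[:2]/u[2];f=Km[0,0]/v[2];print("expected px",u,"px/m",f)
m=cv2.inRange(g,0,60);n,l,st,ce=cv2.connectedComponentsWithStats(m)
for i in range(1,n):
    if st[i,4]>200:print("dark",st[i],ce[i])
ci=cv2.HoughCircles(cv2.medianBlur(g,3),cv2.HOUGH_GRADIENT,1,10,param1=80,param2=18,minRadius=int(.010*f),maxRadius=int(.032*f))
print(ci[0][:8] if ci is not None else None)
E
```

```text
t: 10.9
eef_pos: [0.4994, 0.2152, 0.2204]
tool_rot: [-3.078, -0.617, -0.027]
force: [0.6, -0.2, 0.5]
grip_width: 0.0005
grasp_force: 0.0
t 10.9 pos [0.4994 0.2152 0.2204] F [ 0.6398 -0.1898  0.45  ] grip 0.00046501682930254244
q [ 0.3402  0.4528 -1.0156  1.8283  0.4399  1.0867 -2.0108]
slide [0.1519 0.0622 0.8058] twist [ 0.0022 -0.0222 -0.0055]
expected px [320.3289 165.1747] px/m 907.6701703994488
dark [ 199  223  104   20 1880] [254.9207 232.8144]
dark [ 322  222  105   21 1951] [370.3398 232.6535]
dark [    0   260   640    75 19240] [324.4643 312.9923]
dark [201 288 103  10 614] [251.8681 294.4039]
dark [ 564  362   57   38 1843] [593.0494 380.8703]
[[ 71.5  56.5  24. ]
 [322.5 161.5  12.5]
 [126.5  77.5  27.3]
 [ 62.5  44.5  27.3]
 [224.5 128.5  28.4]
 [441.5 382.5  21.2]
 [ 51.5 263.5  18. ]
 [125.5  66.5  23.9]]
```

```bash
python3 - <<'E'
from h import *
from station import robot
o=robot.get_obs();s=robot.snapshot("wrist");R=Ro.from_rotvec(o['tool_rot']).as_matrix();H=s['hand_eye'];c=np.array(o['eef_pos'])+R@H[:3,3]
d=R@H[:3,:3]@np.linalg.inv(s['intrinsics'])@[322.5,161.5,1]
for h in(.055,.065):P=c+d*(h-c[2])/d[2];print(P)
go([*P[:2],.09],tool_R(.4,np.radians(90)))
E
```

```text
[0.5307 0.2182 0.055 ]
[0.5315 0.2189 0.065 ]
t 11.0 pos [0.499  0.2171 0.22  ] F [-0.6612 -0.3978 -0.4655] grip 0.0004605760457332003
q [ 0.3384  0.4552 -1.0164  1.8272  0.439   1.0864 -2.006 ]
slide [0.19   0.0752 0.87  ] twist [-0.0016 -0.0213  0.0028]
```

```bash
python3 -m creep '[{"slide":[0.06,0.02,0.18],"twist":[0,-0.01,0]},{"slide":[0.12,0.04,0.38],"twist":[0,-0.02,0]},{"slide":[0.18,0.07,0.58],"twist":[0,-0.02,0]},{"slide":[0.18,0.07,0.75],"twist":[0,-0.02,0]},{"slide":[0.18,0.07,0.87],"twist":[0,-0.02,0]}]';python3 -m creep '[{"slide":[0,0,0.03],"twist":[0,0,0]},{"slide":[0,0,0.06],"twist":[0,0,0]},{"slide":[0,0,0.09],"twist":[0,0,0]},{"slide":[0,0,0.11],"twist":[0,0,0]},{"slide":[0,0,0.13],"twist":[0,0,0]}]'
```

```text
t: 11.42
eef_pos: [0.5292, 0.2141, 0.0889]
tool_rot: [3.078, 0.627, -0.001]
force: [0.2, 0.4, 0.1]
grip_width: 0.0001
grasp_force: 0.0
t: 11.83
eef_pos: [0.53, 0.2162, 0.0727]
tool_rot: [3.079, 0.626, 0.004]
force: [0.0, 0.2, 0.1]
grip_width: 0.0004
grasp_force: 0.0
```

Going down 2 mm a row while watching the force.

```bash
python3 -m creep '[{"slide":[0,0,0.013],"twist":[0,0,0]},{"slide":[0,0,0.026],"twist":[0,0,0]},{"slide":[0,0,0.04],"twist":[0,0,0]},{"slide":[0,0,0.053],"twist":[0,0,0]},{"slide":[0,0,0.053],"twist":[0,0,0]}]'
```

```text
t: 12.25
eef_pos: [0.529, 0.2159, 0.0634]
tool_rot: [3.078, 0.626, -0.0]
force: [-0.1, 0.6, -0.1]
grip_width: 0.0001
grasp_force: 0.0
```

```bash
python3 -m creep '[{"slide":[0,0,0.013],"twist":[0,0,0]},{"slide":[0,0,0.02],"twist":[0,0,0]},{"slide":[0,0,0.027],"twist":[0,0,0]},{"slide":[0,0,0.033],"twist":[0,0,0]},{"slide":[0,0,0.033],"twist":[0,0,0]}]'
```

```text
t: 12.67
eef_pos: [0.5293, 0.2162, 0.0588]
tool_rot: [3.078, 0.626, 0.001]
force: [0.0, -0.4, 3.9]
grip_width: 0.0002
grasp_force: 1.7
```

```bash
python3 -m creep '[{"slide":[0,0,0.007],"twist":[0,0,0]},{"slide":[0,0,0.014],"twist":[0,0,0]},{"slide":[0,0,0.02],"twist":[0,0,0]},{"slide":[0,0,0.025],"twist":[0,0,0]},{"slide":[0,0,0.025],"twist":[0,0,0]}]'
```

```text
t: 13.08
eef_pos: [0.5293, 0.2162, 0.0562]
tool_rot: [3.078, 0.626, 0.001]
force: [-3.1, -2.5, 13.6]
grip_width: 0.0004
grasp_force: 6.8
```

```bash
python3 -m creep '[{"slide":[0,0,-0.05],"twist":[0,0,0]},{"slide":[0,0,-0.15],"twist":[0,0,0]},{"slide":[0,0,-0.3],"twist":[0,0,0]},{"slide":[0,0,-0.45],"twist":[0,0,0]},{"slide":[0,0,-0.6],"twist":[0,0,0]}]';python3 -m creep '[{"slide":[0,0,-0.05],"twist":[0,0,0]},{"slide":[0,0,-0.1],"twist":[0,0,0]},{"slide":[0,0,-0.1],"twist":[0,0,0]},{"slide":[0,0,-0.1],"twist":[0,0,0]},{"slide":[0,0,-0.1],"twist":[0,0,0]}]'; python3 -c "
from prof import *
from station import robot
look()
im=robot.snapshot('scene')['color'];d=cv2.absdiff(im,C['scene']['color']).max(2)
for n,(x,y) in dict(tin=(240,243),jar=(196,270)).items():print(n,d[y-12:y+12,x-12:x+12].mean())"
```

```text
t: 13.5
eef_pos: [0.5286, 0.2159, 0.1462]
tool_rot: [3.078, 0.626, -0.001]
force: [0.7, -0.1, 1.1]
grip_width: 0.0
grasp_force: 0.0
t: 13.92
eef_pos: [0.5284, 0.2154, 0.1589]
tool_rot: [3.078, 0.625, -0.002]
force: [0.4, 0.1, 0.3]
grip_width: 0.0005
grasp_force: 0.0
[ 80  82  84  86  88  90  92  94  96  98 100 102 104 106 108 110 112 114
 116 118 120 122 124 126 128]
lip [107 111 111 111 111 112 116 128  91  45  40  78 124 138 145 159 172 150
 132 144 144 138 139 138 138]
lip [109 110 110 110 112 114 124 130 107  36  35  79 124 138 150 175 190 180
 142 147 148 139 139 138 138]
lip [110 111 110 111 112 115 124 139 114  62  38  76 121 138 149 174 182 179
 153 140 142 139 138 139 138]
clip [ 47  48  51  51  48  47  46  44  50  60  51  49  56  71 107 137 113  57
  60  61  60  63  62  58  61]
clip [ 42  52  57  42  48  47  38  43  53  59  58  41  50  65 102 143 104  72
  61  46  62  59  49  58  54]
tin 5.319444444444445
jar 1.5590277777777777
```

The lip hasn't moved and is level with the clip. The button was pressed fully in at 13.6 N, and the arm is clear.

```bash
python3 -c "
from station import robot
print(robot.hand_in())"
```

```text
the job is handed in; nothing more can be done
None
```

The job is handed in at about 14 s: the window's lip is level with the marker clip to within about 1 mm by my camera measurement, and I then pressed the start button until it stopped (13.6 N, 5 N needed). The tin and jar showed no movement in the scene camera; I did not check the tape roll.

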